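# Pack the fitter's tool tray and lay the keeper plate over it

### The job

Put the open-ended spanner and the small screwdriver into their cut-out pockets in the square tool tray, each lying fully down and the way round its pocket is cut. Then lower the aluminium keeper plate over the tray's two locating pins until it rests flush on the tray and let go, leaving the things that stand around where they are.

Things in the scene. Friction and masses are not known exactly. Their poses are not given: they have to be found in the camera images.
- tray: tool tray, black face, grey pocket floors, 194 (x) x 200 (y) x 28 mm, fixed; origin: centre of its underside. Its pockets run along its y axis: the spanner's at x = -30 mm, the screwdriver's at x = +30 mm. Pocket edges have a further 3 mm bevel. Each has a finger notch 72 (x) x 38 (y) mm, floor 6 mm above the bench, where the tool is held. Two steel pins stand on the top at x = -78 and +78 mm, y = 0
- tray_spanner (a point): centre of the spanner's finger notch, where spanner_mid lies when seated, 20.5 mm above the bench; the seated spanner's axes are parallel to the tray's. Pocket: floor 18 mm above the bench (10 mm deep), 182 mm long; 37 mm wide bay for the big end at the tray's -y side, 20 mm wide channel, 30 mm wide bay for the small end at +y
- tray_spanner_big (a point): in the tray, where spanner_big lies when the spanner is seated
- tray_handle (a point): centre of the screwdriver's finger notch, where driver_handle lies when seated, 16 mm above the bench; axes of the tray. Handle bay: 24 mm wide, 83.5 mm long, floor 6 mm above the bench, at the tray's +y side; a 12 mm wide slot for the blade runs from it towards -y, so the handle's end points to the tray's +y
- tray_blade (a point): in the tray, where driver_blade lies when the screwdriver is seated
- tray_top (a point): centre of the tray's top face, 28 mm above the bench, half-way between the pins; axes of the tray. strap_under comes here. A tall grey switch box (furniture) stands on the bench left of the tray, some 0.2 to 0.45 m left of the robot's centre line: swing round it or keep the fingertips 0.4 m up over it
- pin_near (a point): tip of the locating pin at the tray's -x side: 10 mm thick, 18 mm tall above the tray top, its upper 7 mm tapering to 4 mm
- pin_far (a point): tip of the like pin at the tray's +x side
- spanner_mid (a point): loose open-ended steel spanner, 176 mm long, 5 to 6 mm thick, 0.11 kg, lying flat. This point: on its shank (14 mm wide, grip it here from above), 2.5 mm above its underside, near the centre of mass. Its y axis runs along the tool, away from the big end (33 mm wide, its end 83 mm from here) to the small end (26 mm wide, its end 93 mm from here)
- spanner_big (a point): centre of the spanner's big end, 67 mm from spanner_mid towards -y
- driver_handle (a point): loose small screwdriver, 165 mm long, 0.1 kg. This point: middle of its round handle (20 mm thick, 78 mm long; grip it here from above), on the axis, 10 mm above the bench as it lies. Its y axis runs along the tool from the blade's tip (125 mm from here) to the handle's end; x and z turn as it rolls. The blade is 4 mm thick
- driver_blade (a point): point on the screwdriver's axis on its blade, 103 mm from driver_handle towards -y
- strap_bar (a point): keeper plate: loose aluminium strip 180 (x) x 40 (y) x 5 mm, 0.22 kg, a 14 mm hole 78 mm to each side of its middle along x; fits either way round. This point: centre of its raised black grip bar, 76 mm long along x, 12 mm wide and high, 31 mm above the underside, with 20 mm of air under it save at two posts near its ends
- strap_under (a point): centre of the keeper plate's underside
- lampholder: brown lampholder, 43 mm wide, 62 mm tall, standing at the bench's front edge; origin under its centre. Bystander
- insulator: white porcelain insulator, 42 mm wide, 46 mm tall, standing beyond the tray; origin under its centre. Bystander
- rotary_switch: black rotary switch, 65 mm wide, 47 mm tall, at the back; origin under its centre. Bystander
- black_tape: roll of black tape, 58 mm wide, 19 mm tall, lying at the back right; origin under its centre. Bystander

How it is judged:
On the way:
1. both tools lie fully down in their pockets, the right way round, and released (distance between spanner_mid and tray_spanner below 0.006 m and distance between spanner_big and tray_spanner_big below 0.006 m and distance between driver_handle and tray_handle below 0.006 m and distance between driver_blade and tray_blade below 0.008 m and contact force between each of spanner, driver and the fingers below 0.1 N), for 0.2 s.
At the end, for the whole second after the job is handed in: the spanner and screwdriver lie in their pockets the right way round (each end or handle point within 6 mm, the blade 8 mm), and the keeper plate lies at rest over both pins, flat on the tray (within 2 mm of flush, 5 mm sideways, 0.08 rad yaw, 0.03 rad level) (distance between spanner_mid and tray_spanner below 0.006 m and distance between spanner_big and tray_spanner_big below 0.006 m and distance between driver_handle and tray_handle below 0.006 m and distance between driver_blade and tray_blade below 0.008 m and horizontal distance between strap_under and tray_top below 0.005 m and z of strap_under in the frame of tray_top below 0.002 m and angle between the x axis of strap_under and the x axis of tray_top, either way round below 0.08 rad and angle between strap_under's own z axis and vertical below 0.03 rad and linear speed of strap below 0.01 m/s); the robot touches nothing.
It fails at once if a bystander is pushed more than 30 mm or knocked over (distance of any of lampholder, insulator, rotary_switch, black_tape from where it was at the start of the episode above 0.03 m or angle between any of lampholder, insulator's own z axis and vertical above 0.5 rad).
It also fails if it takes over 72 s, if anything falls off the work surface, if the arm or the gripper's body presses on something with over 40 N, if the wrist force passes 120 N, or if a joint passes its speed limit or range.

### The arm

A 7-joint arm with a two-finger parallel gripper is mounted at the origin on a cart in front of the work surface, level with it; the furniture and walls round the work are solid. World frame = base frame: x ahead of the robot, y to its left, z up, the work surface at z = 0. Lengths are in m, angles in rad, forces in N, time in s.
With the tool pointing down it reaches from about 0.425 to 0.925 m from the base axis. Payload 6.8 kg.
Tool frame: the origin (TCP) lies at the very end of the fingers, on their centre line; the grasp point (between the pads) lies 19 mm behind it; y points along the fingers, z is the direction in which the jaws open and shut, and the axes are right-handed (so a half turn about y gives the same grasp; the last joint's range is limited). The gripper opens to 85 mm and grips with 20 to 120 N. Pads are 22 mm wide; open, the fingers measure 114 mm over their backs; the gripper's body (76 mm by 85 mm) begins 54 mm behind the grasp point. The pads swing forward as they close: fully open they stand 13 mm farther back than shut.
Start: joints at [-1.365, 0.477, 0.022, 1.555, -0.011, 1.109, -0.083], TCP at [0.208, 0.642, 0.231] pointing down, gripper open.
Joint ranges: [-2.96, 2.96], [-0.34, 2.1], [-1.41, 1.46], [0.24, 2.44], [-1.37, 4.51], [0.17, 1.92], [-2.96, 2.96]. Speed limits (rad/s): [2.39, 2.39, 3.14, 3.14, 3.14, 3.14, 3.14].

### API

Orientations are given as a rotation vector (axis times angle).
In Python, from bench import r gives the robot as it stands.
- The arm moves only by the tool drive_tool, never from a script. Its argument "series" is a list of rows, each a list of 7 numbers: the shift along the tool's x, y, z in mm, then the turn, a rotation vector about the tool's x, y, z in degrees, then the finger opening in mm, from 0 to 85.4. In form: [[tx, ty, tz, wx, wy, wz, grip], ...]. A call has 1 to 5 rows; each row is the pose to reach, as a shift and turn from the pose measured when the call began, along the tool's axes at that moment; what a row does not reach only later rows make up. A row lasts 1/10 s, in which the tool goes at most 50 mm and 8.59 degrees, less where a joint would pass 70% of its speed; a pose out of reach is approached as far as the arm can. A call with a gripper value outside its range is refused whole. The fingers move at their own pace and stop on an object; "squeeze" is the grip in N (left out, the last holds). Time passes only in rows, so rows that repeat a pose let the fingers close. It gives the time, the measured TCP pose, the force and the opening at its end, in the units of the state.
- r.get_obs(): the state, without advancing time (a new reading comes with each control period).
- r.grab_frame(name): name is "scene" or "side" or "wrist"; returns a dict with "frame" (400x640x3 uint8, blue, green, red), "intrinsics" (3x3 intrinsics, pixels), "distortion" ([k1, k2, p1, p2, k3] as OpenCV has them; the pictures are not rectified), "rvec" (rotation vector, rad) and "tvec" (3), from world to camera coordinates, as OpenCV has them. Camera axes: x right, y down, z forward; pixel columns grow to the right and rows downward; lengths in m; the calibration is good to about 2 mm. A picture is of the moment at which its call begins. There is no depth.
- r.hand_in(): hands the job in, once; it reports no verdict.
The state is a dict: "clock": time; "joints": joint angles; "qvel": joint speeds; "tau": joint torques, N m; "tcp_pos": TCP position; "orientation": TCP orientation; "contact_force": force on the tool from outside, world axes, zero at the start; "moment": the same for the moment, N m; "grip_width": finger opening in m.
Only numpy, scipy, OpenCV 4.12 (cv2) and the standard library are available. Lean on these libraries where they do the work, as an engineer would, in place of code of your own. Each camera call takes 0.05 s, during which the arm holds its last target.

## Working session

There is one attempt and no reset: what is moved stays moved. The work goes in short steps, Python scripts to look and compute and a tool call to move; the robot and the scene stay as the last step left them, time stands still between calls to the robot, and variables do not carry over. Pictures are saved under pics/ and viewed, and the job is handed in when it is done.

Besides the shell and the picture viewer there is one more tool, called after "Request:" by a JSON object that holds its "method" and its "body". drive_tool: Moves the arm, as the interface text tells. Its arguments: {"type":"object","properties":{"series":{"type":"array","items":{"type":"array","items":{"type":"number"}}},"squeeze":{"type":"number"}},"required":["series"]}

```bash
ls; mkdir -p pics; cat > h.py <<'E'
import numpy as np, cv2
from bench import r
def snap(n,fn):
    f=r.grab_frame(n); cv2.imwrite('pics/'+fn,f['frame']); np.savez('pics/'+fn[:-4]+'.npz',**{k:np.array(v) for k,v in f.items()}); return f
def load(fn): return dict(np.load('pics/'+fn+'.npz'))
def ray(f,uv):
    uv=np.array(uv,float).reshape(-1,1,2)
    p=cv2.undistortPoints(uv,np.array(f['intrinsics']),np.array(f['distortion'])).reshape(-1,2)
    R=cv2.Rodrigues(np.array(f['rvec'],float))[0]; t=np.array(f['tvec'],float).ravel()
    d=np.c_[p,np.ones(len(p))]@R
    return -R.T@t, d
def onz(f,uv,z):
    o,d=ray(f,uv); s=(z-o[2])/d[:,2]; return o+s[:,None]*d
def proj(f,P):
    return cv2.projectPoints(np.array(P,float).reshape(-1,1,3),np.array(f['rvec'],float),np.array(f['tvec'],float),np.array(f['intrinsics']),np.array(f['distortion']))[0].reshape(-1,2)
E
python3 - <<'E'
from h import *
np.set_printoptions(precision=4,suppress=True)
print(r.get_obs())
for n in ['scene','side','wrist']:
    f=snap(n,n+'0.png'); R=cv2.Rodrigues(np.array(f['rvec'],float))[0]; print(n,-R.T@np.array(f['tvec']).ravel(),R[2])
E
```

```text
pics
{'clock': 0.0, 'joints': array([-1.3651,  0.4778,  0.0223,  1.5564, -0.0115,  1.1093, -0.0831]), 'qvel': array([ 0.0033,  0.0003,  0.0001,  0.0021,  0.0005, -0.001 , -0.    ]), 'tau': array([  0.0008, -59.6461,   1.608 , -28.1194,   0.0124,   0.0095,
        -0.    ]), 'tcp_pos': array([0.2082, 0.6415, 0.2303]), 'orientation': array([-1.5585,  0.2465, -0.2462]), 'contact_force': array([ 0.3161, -0.2955,  0.2054]), 'moment': array([ 0.0143, -0.0395,  0.0333]), 'grip_width': 0.08572374770365554}
scene [-0.1131 -0.6028  0.6722] [ 0.6673  0.4411 -0.6001]
side [ 1.3284 -0.2323  1.1497] [-0.571   0.0563 -0.819 ]
wrist [0.1417 0.6633 0.3735] [ 0.2632 -0.0875 -0.9608]
```

View pics/scene0.png

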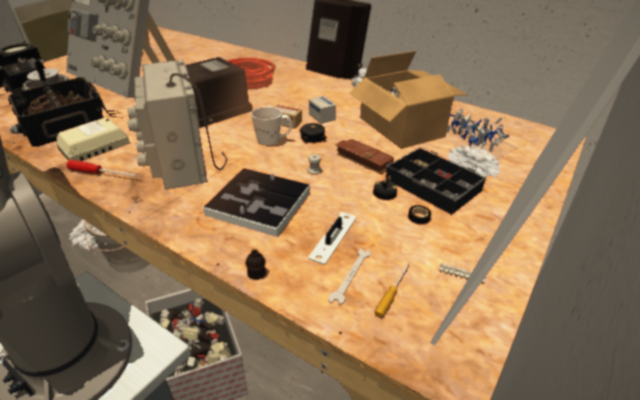

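View pics/side0.png

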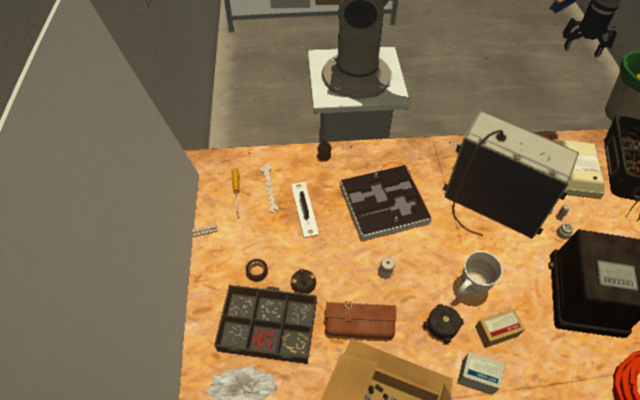

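View pics/wrist0.png

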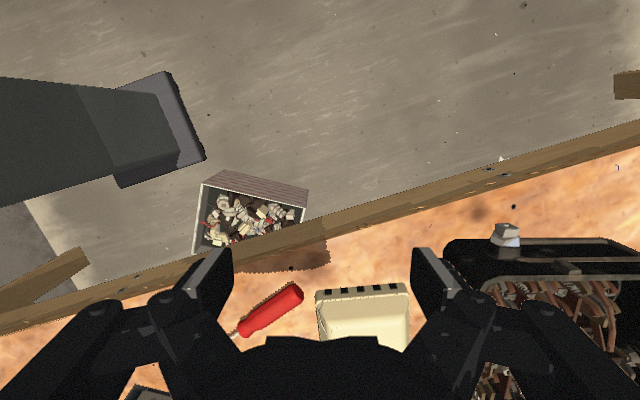

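```bash
python3 - <<'E'
import cv2
a=cv2.imread('pics/side0.png')[130:290,185:445]; cv2.imwrite('pics/side0c.png',cv2.resize(a,None,fx=3,fy=3,interpolation=cv2.INTER_CUBIC))
a=cv2.imread('pics/scene0.png')[160:325,200:460]; cv2.imwrite('pics/scene0c.png',cv2.resize(a,None,fx=3,fy=3,interpolation=cv2.INTER_CUBIC))
E
```

```text
(no output)
```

View pics/side0c.png

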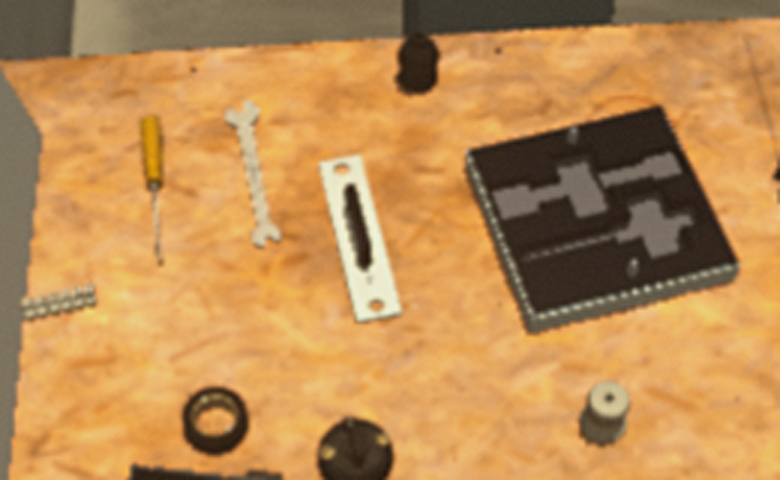

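View pics/scene0c.png

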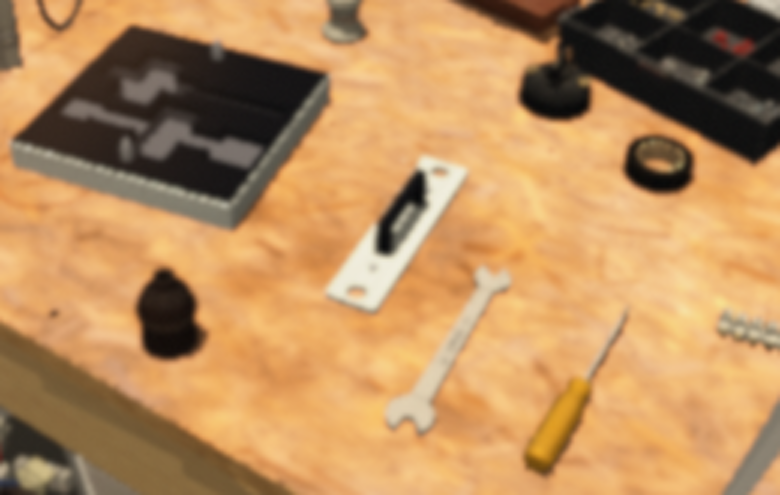

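```bash
python3 - <<'E'
from h import *
np.set_printoptions(precision=4,suppress=True)
f=load('side0');c=lambda L:[(185+(x+.5)/3-.5,130+(y+.5)/3-.5) for x,y in L]
def P(n,L,z): print(n,onz(f,c(L),z)[:,:2].tolist().__repr__())
P('pins',[(573,128),(633,258)],.046)
P('tray top corners',[(470,152),(660,108),(738,266),(530,322)],.028)
P('spanner big, small',[(243,112),(265,234)],.004)
P('handle end,tip',[(150,116),(159,262),(153,186)],.008)
P('strap holes,bar',[(342,168),(376,305)],.005)
P('bar ends',[(350,187),(365,265)],.037)
P('lamp top',[(418,38)],.06); P('ins',[(608,392)],.046)
g=load('scene0');c=lambda L:[(200+(x+.5)/3-.5,160+(y+.5)/3-.5) for x,y in L]
f=g
P('S tray',[(13,150),(135,27),(328,77),(233,208)],.028)
P('S spanner',[(412,413),(490,278)],.004)
P('S handle',[(538,462),(627,310)],.008)
P('S holes',[(357,290),(440,170)],.005)
E
```

```text
pins [[0.46708819802074886, -0.005092990628066896], [0.6159565706063231, 0.027212764916025173]]
tray top corners [[0.4744002319283078, -0.10221664511732181], [0.43473553959744426, 0.08623507894126789], [0.6202574338299545, 0.12472991314659179], [0.6634195322390819, -0.0691773921896178]]
spanner big, small [[0.3902354517364819, -0.31567209590324274], [0.5365530104822912, -0.29761299062786933]]
handle end,tip [[0.391396848480112, -0.4060664766326375], [0.5628691026785835, -0.3944117862531483], [0.4765189584849311, -0.4014368599017212]]
strap holes,bar [[0.4667705554067638, -0.22275585291791564], [0.6215732109806086, -0.20073561105624096]]
bar ends [[0.5131138909195561, -0.21688570798172105], [0.5992421554410196, -0.20852553258312034]]
lamp top [[0.35687575202659716, -0.14176394218096738]]
ins [[0.7467073525197441, -0.015336427721596518]]
S tray [[0.42159685391945034, 0.07505987035119543], [0.6135346689438608, 0.11740618475628095], [0.6499468297803597, -0.06995335913638423], [0.4672930592851863, -0.11123414806345938]]
S spanner [[0.39354307191332283, -0.31778901086217], [0.5355862131181648, -0.29598845028866594]]
S handle [[0.4018252144247161, -0.4065414840573875], [0.5591134843367563, -0.3948490897837405]]
S holes [[0.4679998676636876, -0.22367318614922144], [0.6218900435219885, -0.20053198708553815]]
```

```bash
cat >> h.py <<'E'
from scipy.spatial.transform import Rotation as Ro
def pose():
    o=r.get_obs(); return np.array(o['tcp_pos']),Ro.from_rotvec(o['orientation']).as_matrix(),o
def Rt(head):
    a=np.radians(head); z=np.array([np.cos(a),np.sin(a),0]); y=np.array([0,0,-1.]); return np.c_[np.cross(y,z),y,z]
def head(R): return np.degrees(np.arctan2(R[1,2],R[0,2]))
def go(p,h=None):
    q,R,o=pose(); d=R.T@(np.array(p)-q)*1000
    w=np.degrees(Ro.from_matrix(R.T@Rt(h)).as_rotvec()) if h is not None else np.zeros(3)
    print('shift',d.round(1),'turn',w.round(2),'now',q.round(4),'head',head(R).round(2),'rows',max(np.linalg.norm(d)/50,np.linalg.norm(w)/8.59).round(1),'F',np.round(o['contact_force'],1),'grip',round(o['grip_width'],4),'t',round(o['clock'],2))
E
python3 - <<'E'
from h import *
q,R,o=pose(); print(R.round(3),head(R),np.degrees(o['joints']))
go([.208,.642,.43]); go([.5,-.25,.43],90)
E
```

```text
[[ 0.951 -0.     0.309]
 [-0.309 -0.001  0.951]
 [ 0.    -1.    -0.001]] 72.02349632829566 [-78.21527216  27.36552305   1.2802882   89.16469284  -0.65789904
  63.55889086  -4.76091899]
shift [  -0.3 -199.5    0. ] turn [0. 0. 0.] now [0.2082 0.6416 0.2305] head 72.02 rows 4.0 F [ 0.6 -0.5 -1. ] grip 0.0852 t 0.15
shift [ 552.7 -198.3 -758.3] turn [ 8.000e-02 -1.798e+01 -1.000e-02] now [0.2082 0.6416 0.2305] head 72.02 rows 19.2 F [ 0.6 -0.5 -1. ] grip 0.0852 t 0.15
```

Request:
{"method": "drive_tool", "body": {"series": [[0, -50, 0, 0, 0, 0, 85], [0, -100, 0, 0, 0, 0, 85], [0, -150, 0, 0, 0, 0, 85], [0, -200, 0, 0, 0, 0, 85], [0, -220, 0, 0, 0, 0, 85]]}}

```text
clock: 0.65
tcp_pos: [0.2087, 0.6428, 0.4566]
orientation: [-1.55, 0.246, -0.247]
contact_force: [0.7, 0.8, -0.6]
grip_width: 0.0849
```

```bash
python3 - <<'E'
from h import *
go([.43,.35,.45],36); go([.5,0,.45],0);go([.46,-.3,.45],-34)
E
```

```text
shift [ 300.9    5.1 -210.1] turn [-0.35 36.01 -0.14] now [0.2087 0.6428 0.4566] head 72.01 rows 7.3 F [ 0.7  0.8 -0.6] grip 0.0849 t 0.65
shift [ 475.6    3.  -521.4] turn [-0.3  72.01 -0.26] now [0.2087 0.6428 0.4566] head 72.01 rows 14.1 F [ 0.7  0.8 -0.6] grip 0.0849 t 0.65
shift [ 530.2    1.1 -819.1] turn [ -0.23 106.01  -0.36] now [0.2087 0.6428 0.4566] head 72.01 rows 19.5 F [ 0.7  0.8 -0.6] grip 0.0849 t 0.65
```

Request:
{"method": "drive_tool", "body": {"series": [[43, 0, -30, 0, 7, 0, 85], [86, 0, -60, 0, 14, 0, 85], [129, 0, -90, 0, 21, 0, 85], [172, 0, -120, 0, 28, 0, 85], [215, 0, -150, 0, 36, 0, 85]]}}

```text
clock: 1.15
tcp_pos: [0.3605, 0.4413, 0.4554]
orientation: [-1.435, 0.74, -0.737]
contact_force: [1.4, 0.7, 0.6]
grip_width: 0.0849
```

```bash
python3 - <<'E'
from h import *
go([.5,0.1,.45],0);
E
```

```text
shift [358.6   3.5 -86. ] turn [-0.18 35.71 -0.32] now [0.3605 0.4413 0.4554] head 35.71 rows 7.4 F [1.4 0.7 0.6] grip 0.0849 t 1.15
```

Request:
{"method": "drive_tool", "body": {"series": [[48, 0, -12, 0, 7, 0, 85], [96, 0, -23, 0, 14, 0, 85], [144, 0, -35, 0, 21, 0, 85], [192, 0, -46, 0, 28, 0, 85], [240, 0, -58, 0, 36, 0, 85]]}}

```text
clock: 1.65
tcp_pos: [0.4537, 0.2104, 0.454]
orientation: [-1.199, 1.219, -1.213]
contact_force: [0.3, 0.9, 0.4]
grip_width: 0.0851
```

```bash
python3 - <<'E'
from h import *
go([.44,-0.3,.33],-82);
E
```

```text
shift [511.3 120.7  -8.6] turn [ 0.21 81.41 -0.35] now [0.4537 0.2104 0.454 ] head -0.59 rows 10.5 F [0.3 0.9 0.4] grip 0.0851 t 1.65
```

Request:
{"method": "drive_tool", "body": {"series": [[49, 0, 0, 0, 8, 0, 85], [98, 0, 0, 0, 16, 0, 85], [147, 5, 0, 0, 24, 0, 85], [195, 20, 0, 0, 32, 0, 85], [240, 40, 0, 0, 40, 0, 85]]}}

```text
clock: 2.15
tcp_pos: [0.4512, -0.0317, 0.4127]
orientation: [-0.775, 1.717, -1.706]
contact_force: [0.4, -0.4, -0.8]
grip_width: 0.0855
```

```bash
python3 - <<'E'
from h import *
snap('wrist','w1.png')
go([.44,-0.3,.33],-82);
E
```

```text
shift [199.6  78.2 167.5] turn [ 2.800e-01  4.008e+01 -4.000e-02] now [ 0.4489 -0.04    0.4094] head -41.92 rows 5.4 F [-1.9 -5.6 -2.9] grip 0.0849 t 2.2
```

View pics/w1.png

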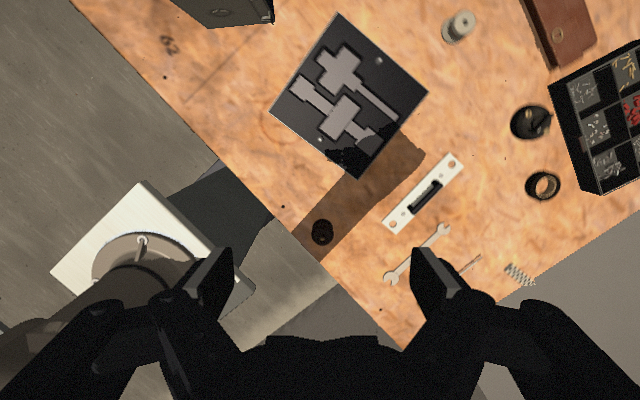

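```bash
python3 - <<'E'
import cv2
a=cv2.imread('pics/w1.png')[5:190,262:432]; cv2.imwrite('pics/w1c.png',cv2.resize(a,None,fx=3.2,fy=3.2,interpolation=cv2.INTER_CUBIC))
E
```

```text
(no output)
```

View pics/w1c.png

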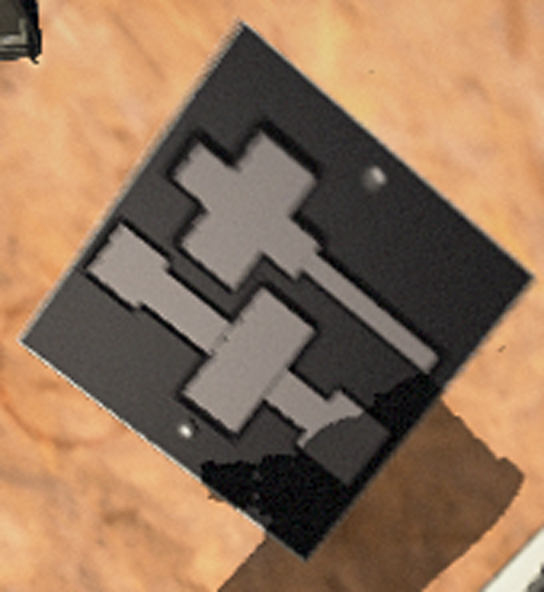

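Request:
{"method": "drive_tool", "body": {"series": [[50, 15, 42, 0, 8, 0, 85], [92, 31, 78, 0, 16, 0, 85], [130, 47, 112, 0, 24, 0, 85], [167, 63, 142, 0, 32, 0, 85], [196, 78, 168, 0, 40, 0, 85]]}}

```text
clock: 2.7
tcp_pos: [0.443, -0.27, 0.3405]
orientation: [-0.146, 2.156, -2.145]
contact_force: [1.5, 1.6, -0.4]
grip_width: 0.085
```

Request:
{"method": "drive_tool", "body": {"series": [[0, 0, 0, 0, 0, 0, 85]]}}

```text
clock: 2.8
tcp_pos: [0.4402, -0.2753, 0.3386]
orientation: [-0.139, 2.162, -2.157]
contact_force: [0.3, 0.0, 0.1]
grip_width: 0.0852
```

```bash
python3 - <<'E'
from h import *
snap('wrist','w2.png')
go([.44,-0.3,.33],-82);
E
```

```text
shift [ 4.6  9.2 26.8] turn [ 0.23 -0.58  0.16] now [ 0.4412 -0.2729  0.3393] head -82.58 rows 0.6 F [-0.6  0.5 -0.1] grip 0.0847 t 2.85
```

View pics/w2.png

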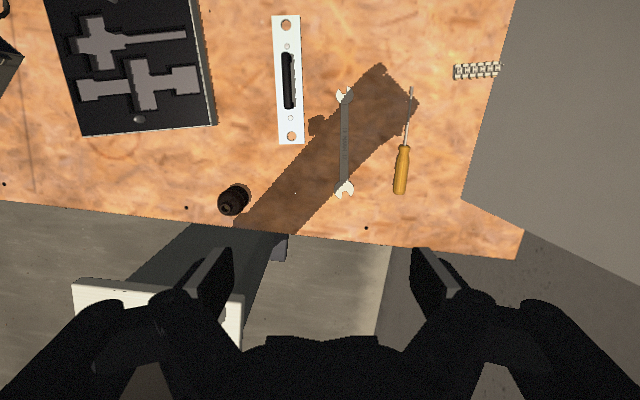

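```bash
python3 - <<'E'
from h import *
np.set_printoptions(precision=4,suppress=True)
f=load('w1');c=lambda L:[(262+(x+.5)/3.2-.5,5+(y+.5)/3.2-.5) for x,y in L]
C=onz(f,c([(22,342),(242,24),(533,277),(307,557)]),.028)
print(C, C.mean(0)); d=np.linalg.norm(np.diff(np.r_[C,C[:1]],axis=0),axis=1);print(d)
# -x side: corners 0 (-x,+y),1 (+x,+y),2(+x,-y),3(-x,-y)
ux=(C[1]-C[0]+C[2]-C[3]);uy=(C[0]-C[3]+C[1]-C[2]);print(np.degrees(np.arctan2(ux[1],ux[0])),np.degrees(np.arctan2(uy[1],uy[0]))-90)
print('pins',onz(f,c([(186,430),(375,178)]),.046))
yaw=np.arctan2(ux[1],ux[0])
T=lambda P:(P[:,:2]-C.mean(0)[:2])@np.array([[np.cos(yaw),-np.sin(yaw)],[np.sin(yaw),np.cos(yaw)]])
print('drv notch corners at z6 (tray)',T(onz(f,c([(266,130),(316,176),(236,290),(182,243)]),.006)))
print('spn notch',T(onz(f,c([(266,291),(316,330),(236,436),(184,391)]),.006)))
print('spn pocket end small',T(onz(f,c([(88,267),(121,227)]),.018)))
print('blade end',T(onz(f,c([(434,362)]),.012)))
g=load('w2'); im=g['frame']; hsv=cv2.cvtColor(im,cv2.COLOR_BGR2HSV)
print('w2 tray: corners',onz(g,[(84,136),(212,125),(44,0)],.028))
cv2.imwrite('pics/w2c.png',cv2.resize(im[5:210,225:435],None,fx=3,fy=2.9,interpolation=cv2.INTER_CUBIC))
E
```

```text
[[ 0.432   0.0833  0.028 ]
 [ 0.6169  0.1218  0.028 ]
 [ 0.656  -0.0672  0.028 ]
 [ 0.4728 -0.1058  0.028 ]] [0.5444 0.008  0.028 ]
[0.1889 0.1931 0.1872 0.1934]
11.815257936436696 11.936191553171142
pins [[ 0.4685 -0.0073  0.046 ]
 [ 0.6186  0.024   0.046 ]]
drv notch corners at z6 (tray) [[ 0.0685  0.0591]
 [ 0.0671  0.0243]
 [-0.0038  0.0226]
 [-0.0024  0.0605]]
spn notch [[ 0.0057  0.0093]
 [ 0.0064 -0.0252]
 [-0.0656 -0.0257]
 [-0.0636  0.0127]]
spn pocket end small [[-0.0429  0.0921]
 [-0.0164  0.0899]]
blade end [[ 0.0321 -0.0869]]
w2 tray: corners [[ 0.4315  0.0832  0.028 ]
 [ 0.471  -0.1086  0.028 ]
 [ 0.6086  0.1225  0.028 ]]
```

View pics/w2c.png

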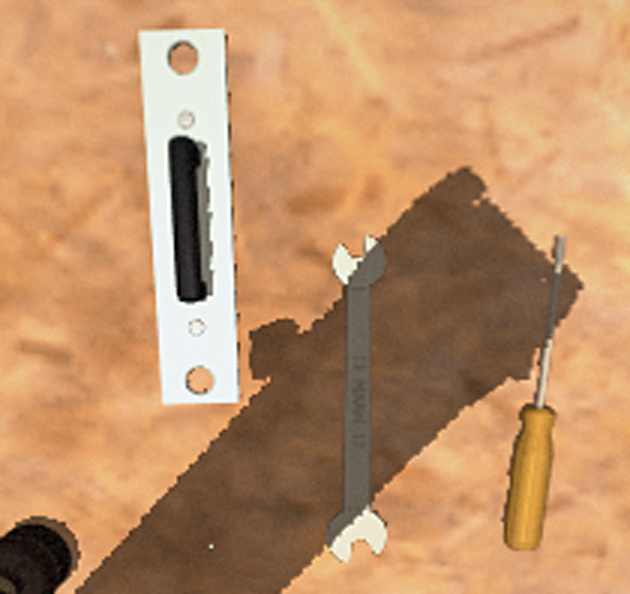

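```bash
python3 - <<'E'
from h import *
np.set_printoptions(precision=4,suppress=True)
g=load('w2');c=lambda L:[(225+(x+.5)/3-.5,5+(y+.5)/2.9-.5) for x,y in L]
P=lambda n,L,z:print(n,onz(g,c(L),z)[:,:2].tolist())
P('shank top, bottom mid',[(360,300),(357.5,480)],.005)
P('spanner ends',[(362,236),(357,562)],.005)
P('big centre~',[(357,533)],.005)
P('handle bottom end, top, ',[(521,549),(539,406)],.012)
P('tip',[(560,236)],.01)
P('holes',[(183,58),(200,380)],.005)
P('corners',[(139,30),(226,30),(240,403),(163,403)],.005)
P('bar ends',[(186,138),(194,300)],.037)
a=onz(g,c([(360,300),(357.5,480)]),.005);d=a[0]-a[1];print(np.degrees(np.arctan2(d[1],d[0])))
a=onz(g,c([(560,236),(521,549)]),.01);d=a[1]-a[0];print(np.degrees(np.arctan2(d[1],d[0])))
a=onz(g,c([(183,58),(200,380)]),.005);d=a[0]-a[1];print(np.degrees(np.arctan2(d[1],d[0])))
E
```

```text
shank top, bottom mid [[0.5191847570280739, -0.3008431207812124], [0.4241043028111635, -0.31349918394518134]]
spanner ends [[0.5506703538318802, -0.2972218335823777], [0.37711360435774816, -0.32012649149360517]]
big centre~ [[0.3940106292031552, -0.3176446650459335]]
handle bottom end, top,  [[0.3977063086080805, -0.40638119662140576], [0.4769055038387679, -0.40013315971222885]]
tip [[0.562643954001043, -0.39385991600951464]]
holes [[0.6217150041907265, -0.20099025162499934], [0.46789966282983675, -0.22425962687073087]]
corners [[0.6314194902353486, -0.17925997456589143], [0.6364274270952224, -0.21992918812616105], [0.4583035950264481, -0.24626262923219483], [0.4532825601786778, -0.20619739473586185]]
bar ends [[0.5808895760400704, -0.20992433240990854], [0.5088085609315397, -0.2205377518196979]]
7.582013555339493
-175.46669389428263
8.602546235237108
```

```bash
python3 - <<'E'
from h import *
go([.459,-0.309,.05],-82.4)
E
```

```text
shift [-13.8 289.1  39.3] turn [ 0.23 -0.18  0.16] now [ 0.4412 -0.2729  0.3393] head -82.58 rows 5.8 F [-0.6  0.5 -0.1] grip 0.0847 t 2.85
```

Request:
{"method": "drive_tool", "body": {"series": [[-5, 48, 16, 0, 0, 0, 35], [-10, 96, 32, 0, 0, 0, 35], [-14, 144, 39, 0, 0, 0, 35], [-14, 192, 39, 0, 0, 0, 35], [-14, 240, 39, 0, 0, 0, 35]]}}

```text
clock: 3.35
tcp_pos: [0.4604, -0.3071, 0.0972]
orientation: [-0.146, 2.159, -2.148]
contact_force: [1.3, 0.7, 0.3]
grip_width: 0.0348
```

```bash
python3 - <<'E'
from h import *
snap('wrist','w3.png')
go([.459,-0.309,.02],-82.4)
E
```

```text
shift [-2.7 70.4  6.1] turn [0.62 0.07 0.67] now [ 0.4564 -0.3039  0.0905] head -82.34 rows 1.4 F [-2.6  2.1 -4.7] grip 0.0351 t 3.4
```

View pics/w3.png

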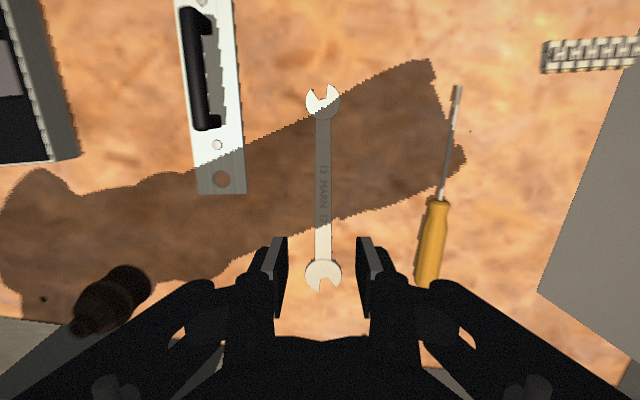

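```bash
python3 - <<'E'
from h import *
g=load('w3'); a=onz(g,[(324,83),(323,291)],.005); d=(a[0]-a[1]);print(a,np.linalg.norm(d),np.degrees(np.arctan2(d[1],d[0])),a[1]+d*83/176)
go([.459,-0.309,.02],-82.4)
E
```

```text
[[ 0.55076706 -0.29679493  0.005     ]
 [ 0.37729425 -0.3196639   0.005     ]] 0.17497371818916446 7.510011059175866 [ 0.45910245 -0.3088791   0.005     ]
shift [-2.7 70.4  6.1] turn [0.62 0.07 0.67] now [ 0.4564 -0.3039  0.0905] head -82.34 rows 1.4 F [-2.6  2.1 -4.7] grip 0.0351 t 3.4
```

Request:
{"method": "drive_tool", "body": {"series": [[0, 40, 3, 0, 0, 0, 35], [0, 65, 5, 0, 0, 0, 35], [0, 70, 6, 0, 0, 0, 35]]}}

```text
clock: 3.7
tcp_pos: [0.4561, -0.3069, 0.0191]
orientation: [-0.164, 2.172, -2.143]
contact_force: [-0.5, 0.9, 0.2]
grip_width: 0.035
```

```bash
python3 - <<'E'
from h import *
go([.459,-0.309,.002],-82.4)
E
```

```text
shift [-2.8 17.   2.7] turn [0.82 0.23 0.8 ] now [ 0.4561 -0.3069  0.0191] head -82.18 rows 0.3 F [-0.5  0.9  0.2] grip 0.035 t 3.7
```

Request:
{"method": "drive_tool", "body": {"series": [[-3, 8, 3, 0.8, 0.2, 0.8, 35], [-3, 16, 3, 0.8, 0.2, 0.8, 35], [-3, 16, 3, 0.8, 0.2, 0.8, 35]]}}

```text
clock: 4.0
tcp_pos: [0.4601, -0.3087, 0.0038]
orientation: [-0.144, 2.152, -2.15]
contact_force: [0.4, -0.1, 0.3]
grip_width: 0.0351
```

```bash
python3 - <<'E'
from h import *
go([.459,-0.309,.002],-82.4)
E
```

```text
shift [1.2 1.8 0.2] turn [ 0.05  0.12 -0.05] now [ 0.4601 -0.3087  0.0038] head -82.28 rows 0.0 F [ 0.4 -0.1  0.3] grip 0.0351 t 4.0
```

Request:
{"method": "drive_tool", "body": {"series": [[1, 1.5, 0, 0, 0, 0, 10], [1, 1.5, 0, 0, 0, 0, 5], [1, 1.5, 0, 0, 0, 0, 5], [1, 1.5, 0, 0, 0, 0, 5]], "squeeze": 60}}

```text
clock: 4.4
tcp_pos: [0.4598, -0.3088, 0.0035]
orientation: [-0.143, 2.152, -2.149]
contact_force: [-0.1, 1.6, 5.4]
grip_width: 0.0113
```

Request:
{"method": "drive_tool", "body": {"series": [[0, 0, 0, 0, 0, 0, 5], [0, -20, 0, 0, 0, 0, 5], [0, -60, 0, 0, 0, 0, 5], [0, -100, 0, 0, 0, 0, 5], [0, -100, 0, 0, 0, 0, 5]]}}

```text
clock: 4.9
tcp_pos: [0.462, -0.3112, 0.1082]
orientation: [-0.134, 2.144, -2.151]
contact_force: [-0.4, 0.3, -1.8]
grip_width: 0.0104
```

```bash
python3 - <<'E'
from h import *
snap('wrist','w4.png')
go([.54,-0.01,.10],11.8)
E
```

```text
shift [-118.5    6.3 -286.7] turn [ -0.4  -94.07  -0.22] now [ 0.4611 -0.31    0.106 ] head -82.27 rows 11.0 F [-0.4 -0.4 -1.5] grip 0.0106 t 4.95
```

View pics/w4.png

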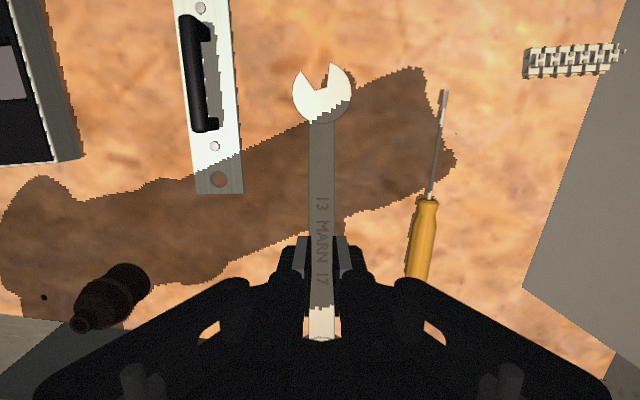

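```bash
python3 - <<'E'
from h import *
g=load('w4'); a=np.radians(7.6);u=np.array([np.cos(a),np.sin(a),0]);n=np.array([-u[1],u[0],0])
m=np.array([.4602,-.3102,.1065])
print(proj(g,[m+.093*u,m+.08*u+.013*n,m+.08*u-.013*n,m-.067*u]))
print(proj(g,[m+.093*u+[0,0,.005],m+.08*u+.013*n+[0,0,.005],m+.08*u-.013*n+[0,0,.005]]))
E
```

```text
[[318.25964429  63.86452351]
 [289.99154139  94.27068004]
 [346.52556972  94.41697628]
 [318.41019162 356.6891762 ]]
[[318.1971528   61.95172974]
 [288.90550634  93.50608143]
 [347.48868111  93.65825188]]
```

```bash
python3 - <<'E'
from h import *
go([.5155,-0.0022,.11],11.8)
E
```

```text
shift [ -95.3   -3.9 -297.7] turn [ -0.4  -94.07  -0.22] now [ 0.4611 -0.31    0.106 ] head -82.27 rows 11.0 F [-0.4 -0.4 -1.5] grip 0.0106 t 4.95
```

Request:
{"method": "drive_tool", "body": {"series": [[-9, 0, -27, 0, -8.5, 0, 5], [-17, 0, -54, 0, -17, 0, 5], [-26, -1, -81, 0, -25.5, 0, 5], [-35, -2, -108, 0, -34, 0, 5], [-43, -3, -136, 0, -42.5, 0, 5]]}}

```text
clock: 5.45
tcp_pos: [0.4848, -0.1679, 0.1081]
orientation: [-0.796, 1.691, -1.696]
contact_force: [1.0, 0.2, -1.0]
grip_width: 0.0108
```

```bash
python3 - <<'E'
from h import *
go([.5155,-0.0022,.11],11.8)
E
```

```text
shift [-147.5   -1.8  -81.5] turn [ -0.31 -51.22  -0.06] now [ 0.4848 -0.1679  0.1081] head -39.42 rows 6.0 F [ 1.   0.2 -1. ] grip 0.0108 t 5.45
```

Request:
{"method": "drive_tool", "body": {"series": [[-25, 0, -14, 0, -8.5, 0, 5], [-50, 0, -28, 0, -17, 0, 5], [-75, 0, -42, 0, -25.5, 0, 5], [-100, 0, -56, 0, -34, 0, 5], [-125, 0, -70, 0, -42.5, 0, 5]]}}

```text
clock: 5.95
tcp_pos: [0.5092, -0.0255, 0.1072]
orientation: [-1.235, 1.162, -1.167]
contact_force: [0.3, 0.0, -0.2]
grip_width: 0.0106
```

```bash
python3 - <<'E'
from h import *
go([.5155,-0.0022,.11],11.8)
E
```

```text
shift [-22.9  -2.8   7.7] turn [-0.19 -8.35  0.04] now [ 0.5092 -0.0255  0.1072] head 3.45 rows 1.0 F [ 0.3  0.  -0.2] grip 0.0106 t 5.95
```

Request:
{"method": "drive_tool", "body": {"series": [[-23, -2, 8, 0, -8.4, 0, 5], [-23, -2, 8, 0, -8.4, 0, 5], [-23, -2, 8, 0, -8.4, 0, 5]]}}

```text
clock: 6.25
tcp_pos: [0.515, -0.0019, 0.1084]
orientation: [-1.299, 1.054, -1.057]
contact_force: [-0.1, -0.7, -1.0]
grip_width: 0.0109
```

```bash
python3 - <<'E'
from h import *
snap('wrist','w5.png');snap('side','s5.png');
go([.5155,-0.0022,.11],11.8)
E
```

```text
shift [-1.  -1.4  0.8] turn [-0.1  -0.11  0.07] now [ 0.515  -0.0033  0.1086] head 11.69 rows 0.0 F [ 0.6  0.5 -1.3] grip 0.011 t 6.35
```

View pics/w5.png

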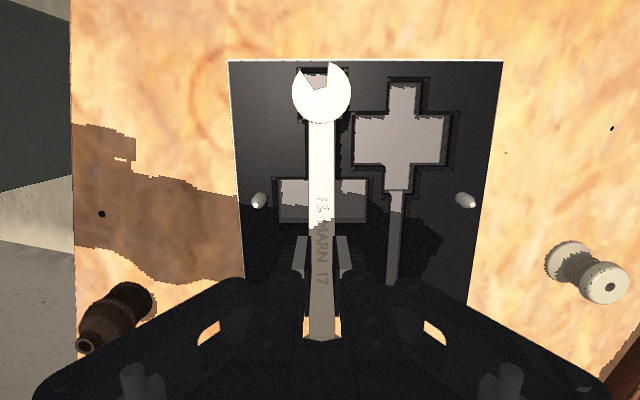

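```bash
python3 - <<'E'
from h import *
a=cv2.imread('pics/w5.png')[50:300,220:515]; cv2.imwrite('pics/w5c.png',cv2.resize(a,None,fx=2.7,fy=2.4,interpolation=cv2.INTER_CUBIC))
E
```

```text
(no output)
```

View pics/w5c.png

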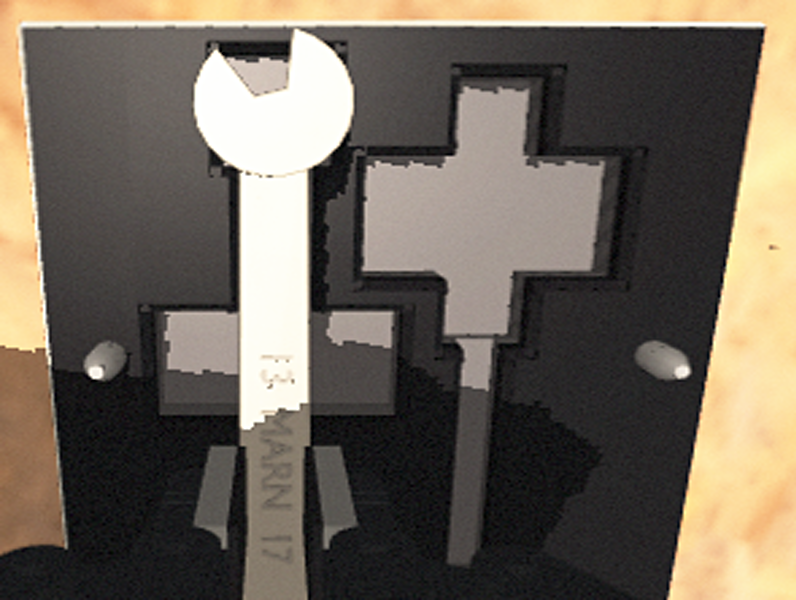

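```bash
cat > m5.py <<'E'
from h import *
np.set_printoptions(precision=1,suppress=True)
f=load('w5');c=lambda L:[(220+(x+.5)/2.7-.5,50+(y+.5)/2.4-.5) for x,y in L]
p=onz(f,c([(95,373),(681,371)]),.046); print(p*1000,np.linalg.norm(p[1]-p[0])*1000); m=p.mean(0);d=p[1]-p[0];yaw=np.arctan2(d[1],d[0]);print('c',m*1000,np.degrees(yaw))
T=lambda L,z:1000*(onz(f,c(L),z)[:,:2]-m[:2])@np.array([[np.cos(yaw),-np.sin(yaw)],[np.sin(yaw),np.cos(yaw)]])
print('topcorners',T([(22,25),(764,27)],.028))
print('drv notch bevel',T([(352,150),(645,150),(629,287),(352,288)],.028))
print('drv bay end',T([(453,66),(565,66)],.028))
print('spn notch',T([(142,308),(411,308)],.028))
print('spn bay end',T([(208,42),(346,42)],.028))
tip=T([(305,29)],.108);print('tip',tip)
print('end L,R,',T([(194,103),(353,103)],.111))
print('shank',T([(241,200),(309,200),(240,400),(309,400)],.111))
E
python3 m5.py
```

```text
[[467.5  -6.1  46. ]
 [620.3  26.6  46. ]] 156.25401775981388
c [543.9  10.3  46. ] 12.073902508015454
topcorners [[-94.3  98.8]
 [ 95.3  98. ]]
drv notch bevel [[-9.6 63.9]
 [68.6 63.8]
 [69.2 22.2]
 [-8.6 22.1]]
drv bay end [[16.  87.4]
 [45.  87.4]]
spn notch [[-67.6  15.9]
 [  8.2  15.6]]
spn bay end [[-47.1  94. ]
 [-11.8  93.9]]
tip [[-25.2  85.5]]
end L,R, [[-43.5  72.5]
 [-17.4  72.4]]
shank [[-36.   54.9]
 [-24.5  54.9]
 [-36.8  14.4]
 [-24.1  14.4]]
```

Request:
{"method": "drive_tool", "body": {"series": [[-2, 30, 0, 0, -0.2, 0, 5], [-2, 60, 0, 0, -0.2, 0, 5], [-2, 70, 0, 0, -0.2, 0, 5], [-2, 70, 0, 0, -0.2, 0, 5]]}}

```text
clock: 6.75
tcp_pos: [0.5133, -0.0026, 0.0374]
orientation: [-1.302, 1.057, -1.057]
contact_force: [-0.0, 0.8, -0.6]
grip_width: 0.0109
```

```bash
python3 - <<'E'
from h import *
snap('wrist','w6.png')
go([.5150,-0.0008,.0215],12)
E
```

```text
shift [-1.5 17.   0.9] turn [-0.03 -0.22  0.1 ] now [ 0.5144 -0.0024  0.0386] head 11.78 rows 0.3 F [-0.6  0.2 -0.7] grip 0.011 t 6.8
```

View pics/w6.png

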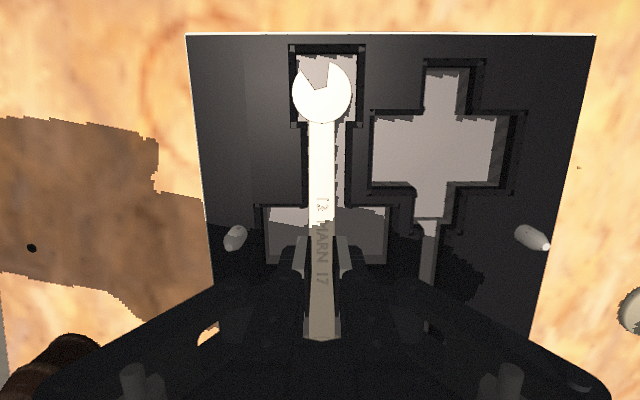

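```bash
python3 - <<'E'
from h import *
a=cv2.imread('pics/w6.png')[25:285,180:600]; cv2.imwrite('pics/w6c.png',cv2.resize(a,None,fx=1.9,fy=2.2,interpolation=cv2.INTER_CUBIC))
np.set_printoptions(precision=1,suppress=True)
f=load('w6');c=lambda L:L
p=onz(f,[(231,249),(546,246)],.046); print(p*1000,np.linalg.norm(p[1]-p[0])*1000); m=p.mean(0);d=p[1]-p[0];yaw=np.arctan2(d[1],d[0]);print('c',m*1000,np.degrees(yaw))
T=lambda L,z:1000*(onz(f,c(L),z)[:,:2]-m[:2])@np.array([[np.cos(yaw),-np.sin(yaw)],[np.sin(yaw),np.cos(yaw)]])
print('bay',T([(289,45),(366,45)],.028),'notch',T([(254,206),(392,206)],.028))
print('bay floor',T([(299,55),(356,55)],.018))
print('end L,R',T([(292,92),(351,92)],.040),T([(333,61)],.040))
print('shank',T([(309,150),(334,150),(309,210),(334,210)],.040))
E
```

```text
[[469.   -6.4  46. ]
 [620.7  26.8  46. ]] 155.31352386270362
c [544.8  10.2  46. ] 12.373827189674694
bay [[-47.3  94.3]
 [-11.7  93.9]] notch [[-69.   16.4]
 [  4.6  15.7]]
bay floor [[-43.5  91.6]
 [-15.2  91.4]]
end L,R [[-45.5  72.9]
 [-19.4  72.7]] [[-27.4  85.4]]
shank [[-38.5  47.3]
 [-26.9  47.2]
 [-39.1  17.9]
 [-26.8  17.7]]
```

View pics/w6c.png

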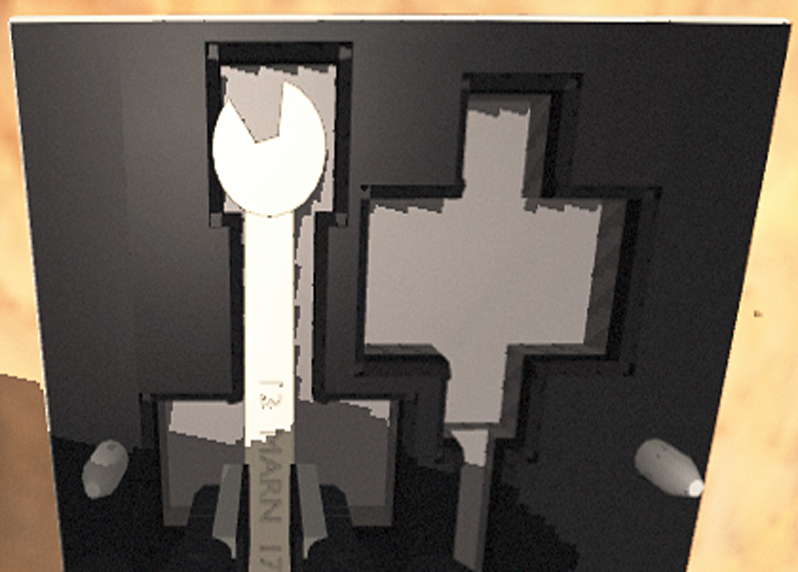

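Request:
{"method": "drive_tool", "body": {"series": [[-2.5, 0, 2.5, 0, -0.3, 0, 5], [-3, 3, 3, 0, -0.3, 0, 5], [-3, 9, 3, 0, -0.3, 0, 5], [-3, 14, 3, 0, -0.3, 0, 5], [-3, 16, 3, 0, -0.3, 0, 5]]}}

```text
clock: 7.3
tcp_pos: [0.5163, 0.0012, 0.022]
orientation: [-1.303, 1.052, -1.053]
contact_force: [-0.3, 0.2, -0.7]
grip_width: 0.0112
```

```bash
python3 - <<'E'
from h import *
snap('wrist','w7.png')
a=cv2.imread('pics/w7.png')[15:285,180:600]; cv2.imwrite('pics/w7c.png',cv2.resize(a,None,fx=1.9,fy=2.2,interpolation=cv2.INTER_CUBIC))
go([.5165,0.0,.0215],12)
E
```

```text
shift [1.2 0.3 0.1] turn [0.04 0.09 0.09] now [0.5162 0.0011 0.0218] head 12.09 rows 0.0 F [ 0.1 -0.  -1.2] grip 0.0108 t 7.35
```

View pics/w7c.png

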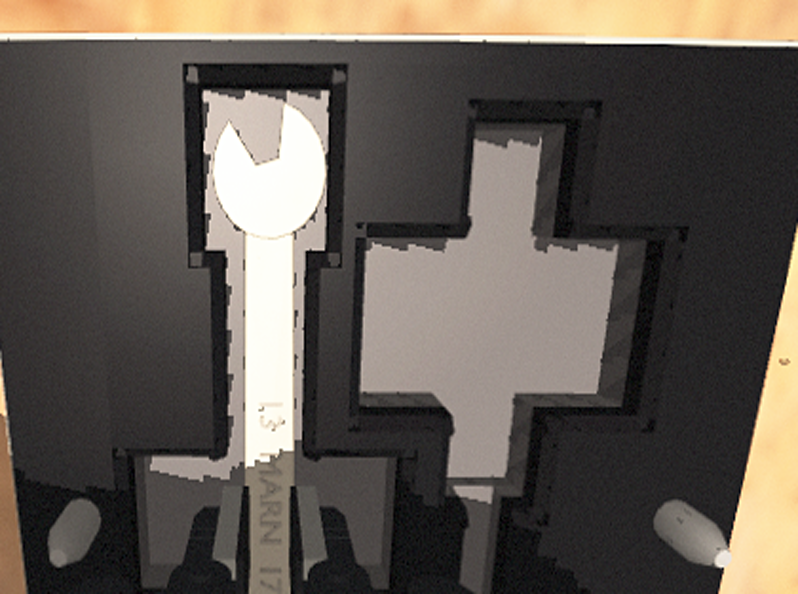

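Request:
{"method": "drive_tool", "body": {"series": [[0, 2, 0, 0, 0, 0, 5], [0, 2, 0, 0, 0, 0, 26], [0, 2, 0, 0, 0, 0, 26], [0, 2, 0, 0, 0, 0, 26]]}}

```text
clock: 7.75
tcp_pos: [0.5162, 0.0011, 0.0198]
orientation: [-1.303, 1.052, -1.054]
contact_force: [0.2, 1.2, -0.2]
grip_width: 0.0258
```

Request:
{"method": "drive_tool", "body": {"series": [[0, -30, 0, 0, 0, 0, 26], [0, -70, 0, 0, 0, 0, 26], [0, -120, 0, 0, 0, 0, 50], [0, -120, 0, 0, 0, 0, 50]]}}

```text
clock: 8.15
tcp_pos: [0.5203, 0.0012, 0.1455]
orientation: [-1.295, 1.045, -1.058]
contact_force: [0.2, 0.0, -0.6]
grip_width: 0.0498
```

```bash
python3 - <<'E'
from h import *
snap('wrist','w8.png')
go([.4373,-0.4033,.13],94.5)
E
```

```text
shift [ 378.8   12.5 -164.3] turn [ -0.23 -82.42   0.34] now [0.5186 0.0015 0.1429] head 12.08 rows 9.6 F [-0.7  0.4 -0. ] grip 0.0498 t 8.2
```

View pics/w8.png

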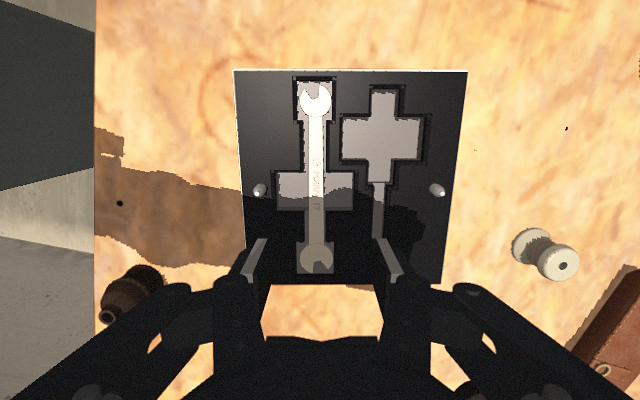

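```bash
python3 - <<'E'
from h import *
print(onz(load('w2'),[(461,195),(500,75),(525,230)],0)); print(onz(load('w3'),[(537,290),(590,170)],0))
o=r.get_obs();print(np.degrees(o['joints']).round(0))
E
```

```text
[[ 0.4062492  -0.51447162  0.        ]
 [ 0.59650023 -0.52598202  0.        ]
 [ 0.3587096  -0.64176061  0.        ]]
[[ 4.01099220e-01 -5.15441304e-01 -2.77555756e-17]
 [ 5.15047783e-01 -5.21588737e-01  0.00000000e+00]]
[-25.  20.  21. 117. -10.  45.  15.]
```

Request:
{"method": "drive_tool", "body": {"series": [[38, 0, -16, 0, -8.3, 0, 50], [76, 0, -33, 0, -16.6, 0, 50], [114, 0, -49, 0, -25, 0, 50], [152, 0, -66, 0, -33, 0, 50], [190, 0, -82, 0, -41.4, 0, 50]]}}

```text
clock: 8.7
tcp_pos: [0.4769, -0.2024, 0.1416]
orientation: [-1.512, 0.492, -0.498]
contact_force: [-0.3, -0.2, 0.5]
grip_width: 0.0501
```

```bash
python3 - <<'E'
from h import *
go([.4373,-0.4033,.13],94.5)
o=r.get_obs();print(np.degrees(o['joints']).round(0))
E
```

```text
shift [  86.8   11.3 -185.5] turn [ -0.09 -40.73   0.24] now [ 0.4769 -0.2024  0.1416] head 53.77 rows 4.7 F [-0.3 -0.2  0.5] grip 0.0501 t 8.7
[  3.  19.  16. 116.  -7.  45.  77.]
```

Request:
{"method": "drive_tool", "body": {"series": [[18, 2, -37, 0, -8.2, 0, 50], [35, 4, -74, 0, -16.4, 0, 50], [52, 6, -111, 0, -24.5, 0, 50], [70, 8, -148, 0, -32.6, 0, 50], [87, 10, -185, 0, -40.8, 0, 50]]}}

```text
clock: 9.2
tcp_pos: [0.4367, -0.404, 0.1297]
orientation: [-1.568, -0.07, 0.065]
contact_force: [0.7, -0.1, 0.2]
grip_width: 0.0498
```

Request:
{"method": "drive_tool", "body": {"series": [[0, 0, 0, 0, 0, 0, 50]]}}

```text
clock: 9.3
tcp_pos: [0.4326, -0.4104, 0.1285]
orientation: [-1.57, -0.064, 0.063]
contact_force: [-1.2, 0.3, -0.4]
grip_width: 0.0502
```

```bash
python3 - <<'E'
from h import *
snap('wrist','w9.png')
go([.4373,-0.4033,.05],94.5)
o=r.get_obs();print(np.degrees(o['joints']).round(0))
E
```

```text
shift [ 3.9 77.9  3.2] turn [-0.14  0.09  0.01] now [ 0.4337 -0.407   0.1279] head 94.59 rows 1.6 F [-0.2  0.7  0.1] grip 0.0497 t 9.35
[ 31.  27.   9. 106.  -5.  48. 137.]
```

View pics/w9.png

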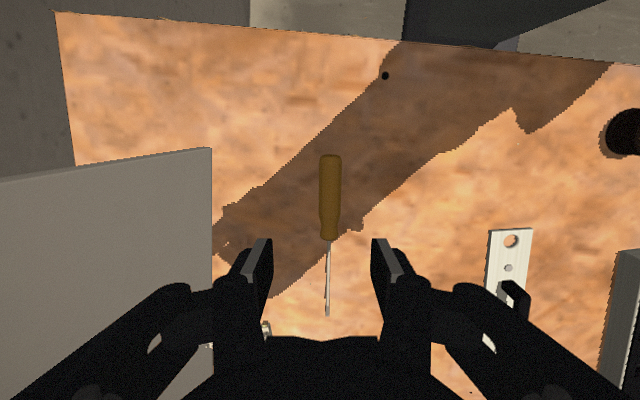

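```bash
python3 - <<'E'
from h import *
np.set_printoptions(precision=4,suppress=True)
g=load('w9'); a=onz(g,[(331,155),(328.5,238),(327,316)],.01); d=a[0]-a[2]; print(a,np.linalg.norm(d),np.degrees(np.arctan2(d[1],d[0])),(a[0]+a[1])/2, a[0]-d/np.linalg.norm(d)*.04)
E
```

```text
[[ 0.3982 -0.4051  0.01  ]
 [ 0.4763 -0.4004  0.01  ]
 [ 0.5628 -0.3942  0.01  ]] 0.16502393685703587 -176.21919457015395 [ 0.4373 -0.4027  0.01  ] [ 0.4381 -0.4025  0.01  ]
```

Request:
{"method": "drive_tool", "body": {"series": [[4, 40, 3, 0, 0.3, 0, 50], [4, 80, 3, 0, 0.3, 0, 50], [4, 100, 3, 0, 0.3, 0, 50], [4, 100, 3, 0, 0.3, 0, 50]]}}

```text
clock: 9.75
tcp_pos: [0.4357, -0.3996, 0.0241]
orientation: [-1.562, -0.055, 0.064]
contact_force: [-0.3, 0.6, 0.2]
grip_width: 0.05
```

```bash
python3 - <<'E'
from h import *
go([.4375,-0.403,.004],94.2)
E
```

```text
shift [ 1.7 20.  -3.7] turn [-0.48  0.14 -0.3 ] now [ 0.4357 -0.3996  0.0241] head 94.34 rows 0.4 F [-0.3  0.6  0.2] grip 0.05 t 9.75
```

Request:
{"method": "drive_tool", "body": {"series": [[2, 12, -4, -0.5, 0, -0.3, 50], [2, 20, -4, -0.5, 0, -0.3, 50], [2, 20, -4, -0.5, 0, -0.3, 50]]}}

```text
clock: 10.05
tcp_pos: [0.4379, -0.4022, 0.0037]
orientation: [-1.569, -0.059, 0.061]
contact_force: [0.0, 0.3, 0.1]
grip_width: 0.0497
```

```bash
python3 - <<'E'
from h import *
go([.4375,-0.403,.004],94.2)
E
```

```text
shift [-0.4 -0.3 -0.8] turn [-0.06  0.17 -0.05] now [ 0.4379 -0.4022  0.0037] head 94.37 rows 0.0 F [0.  0.3 0.1] grip 0.0497 t 10.05
```

Request:
{"method": "drive_tool", "body": {"series": [[0, 0, -0.5, 0, 0, 0, 20], [0, 0, -0.5, 0, 0, 0, 10], [0, 0, -0.5, 0, 0, 0, 10], [0, 0, -0.5, 0, 0, 0, 10]], "squeeze": 50}}

```text
clock: 10.45
tcp_pos: [0.4385, -0.403, 0.0049]
orientation: [-1.57, -0.06, 0.059]
contact_force: [-0.4, 1.3, 6.8]
grip_width: 0.018
```

Request:
{"method": "drive_tool", "body": {"series": [[0, -30, 0, 0, 0, 0, 10], [0, -70, 0, 0, 0, 0, 10], [0, -110, 0, 0, 0, 0, 10], [0, -110, 0, 0, 0, 0, 10]]}}

```text
clock: 10.85
tcp_pos: [0.4412, -0.4058, 0.1207]
orientation: [-1.576, -0.066, 0.053]
contact_force: [1.5, -1.0, -0.8]
grip_width: 0.0181
```

```bash
python3 - <<'E'
from h import *
snap('wrist','w10.png')
a=np.radians(12);print(.544+.03*np.cos(a)-.043*np.sin(a), .010+.03*np.sin(a)+.043*np.cos(a))
go([.5644,.0583,.115],12)
E
```

```text
0.5644042253168506 0.05829769755608642
shift [159.1   2.  452.1] turn [-3.000e-02  8.234e+01  4.000e-01] now [ 0.44   -0.4045  0.1179] head 94.34 rows 9.6 F [ 0.9  0.2 -1.1] grip 0.0184 t 10.9
```

View pics/w10.png

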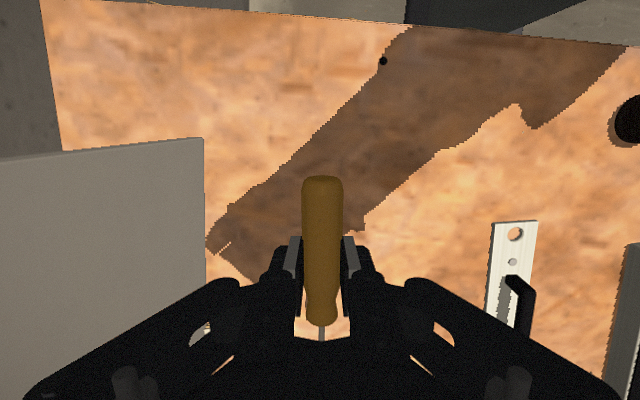

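Request:
{"method": "drive_tool", "body": {"series": [[16, 0, 46, 0, 8.3, 0, 10], [32, 0, 91, 0, 16.6, 0, 10], [48, 0, 136, 0, 25, 0, 10], [64, 0, 181, 0, 33, 0, 10], [80, 0, 226, 0, 41.4, 0, 10]]}}

```text
clock: 11.4
tcp_pos: [0.5017, -0.1717, 0.1162]
orientation: [-1.512, 0.506, -0.513]
contact_force: [1.8, -0.5, -1.0]
grip_width: 0.0181
```

```bash
python3 - <<'E'
from h import *
go([.5644,.0583,.115],12)
E
```

```text
shift [-89.4   0.7 221. ] turn [-0.07 40.73  0.25] now [ 0.5017 -0.1717  0.1162] head 52.73 rows 4.8 F [ 1.8 -0.5 -1. ] grip 0.0181 t 11.4
```

Request:
{"method": "drive_tool", "body": {"series": [[-18, 0, 44, 0, 8.2, 0, 10], [-36, 0, 88, 0, 16.4, 0, 10], [-54, 0, 132, 0, 24.5, 0, 10], [-72, 0, 177, 0, 32.6, 0, 10], [-89, 0, 221, 0, 40.8, 0, 10]]}}

```text
clock: 11.9
tcp_pos: [0.5638, 0.0601, 0.1144]
orientation: [-1.301, 1.056, -1.062]
contact_force: [0.3, -0.8, -1.5]
grip_width: 0.0178
```

Request:
{"method": "drive_tool", "body": {"series": [[0, 0, 0, 0, 0, 0, 10]]}}

```text
clock: 12.0
tcp_pos: [0.5644, 0.0693, 0.1129]
orientation: [-1.302, 1.052, -1.054]
contact_force: [-0.8, 0.2, -0.8]
grip_width: 0.0181
```

```bash
python3 - <<'E'
from h import *
snap('wrist','w11.png')
go([.5644,.0583,.05],12)
E
```

```text
shift [ 6.9 62.6 -0.1] turn [0.11 0.04 0.18] now [0.5632 0.0653 0.1126] head 12.04 rows 1.3 F [-0.5  0.9 -1.3] grip 0.0181 t 12.05
```

View pics/w11.png

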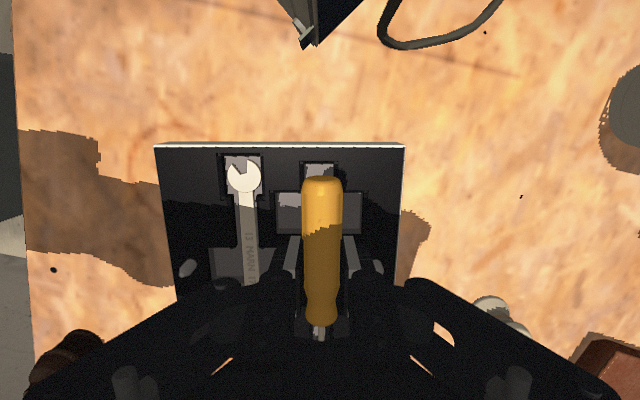

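Request:
{"method": "drive_tool", "body": {"series": [[4, 20, 0, 0, 0, 0, 10], [7, 50, 0, 0, 0, 0, 10], [7, 63, 0, 0, 0, 0, 10], [7, 63, 0, 0, 0, 0, 10]]}}

```text
clock: 12.45
tcp_pos: [0.5623, 0.0566, 0.0474]
orientation: [-1.309, 1.057, -1.054]
contact_force: [0.6, -0.1, -1.2]
grip_width: 0.0182
```

```bash
python3 - <<'E'
from h import *
snap('wrist','w12.png')
a=cv2.imread('pics/w12.png')[60:330,120:480]; cv2.imwrite('pics/w12c.png',cv2.resize(a,None,fx=2.2,fy=2.2,interpolation=cv2.INTER_CUBIC))
go([.5644,.0583,.01],12)
E
```

```text
shift [-1.2 38.8  1.3] turn [ 0.26 -0.02  0.2 ] now [0.5636 0.057  0.0488] head 11.98 rows 0.8 F [ 0.3  0.8 -1.6] grip 0.0181 t 12.5
```

View pics/w12c.png

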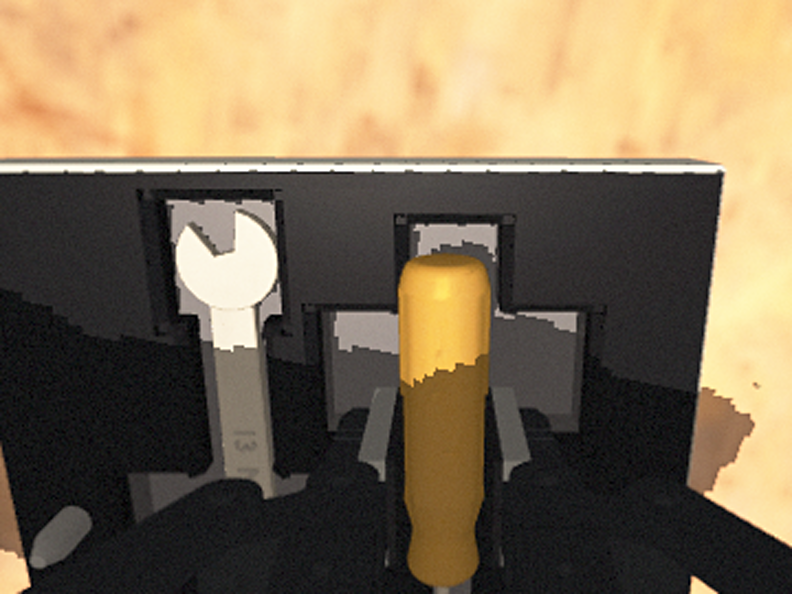

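```bash
python3 - <<'E'
from h import *
np.set_printoptions(precision=1,suppress=True)
f=load('w12');c=lambda L:[(120+(x+.5)/2.2-.5,60+(y+.5)/2.2-.5) for x,y in L]
m=np.array([.544,.010]);yaw=np.radians(12.1)
T=lambda L,z:1000*(onz(f,c(L),z)[:,:2]-m[:2])@np.array([[np.cos(yaw),-np.sin(yaw)],[np.sin(yaw),np.cos(yaw)]])
print('bay',T([(396,216),(516,216)],.028),'notch',T([(305,307),(606,307)],.028))
print('handle edges',T([(399,300),(490,300),(402,450),(485,450)],.055),'end',T([(445,255)],.058),T([(445,255)],.052))
print('spanner end',T([(177,262),(278,262)],.023),T([(237,209)],.023),'bay',T([(137,190),(283,190)],.028))
E
```

```text
bay [[16.1 87.7]
 [45.7 87.7]] notch [[-7.8 64.3]
 [69.4 64.4]]
handle edges [[18.5 73.9]
 [37.9 73.9]
 [18.5 38.3]
 [37.4 38.3]] end [[28.3 84.3]] [[28.3 83. ]]
spanner end [[-41.7  75. ]
 [-15.2  75. ]] [[-24.7  88.8]] bay [[-47.4  94.2]
 [-11.4  94.1]]
```

Request:
{"method": "drive_tool", "body": {"series": [[1, 0, 2.5, 0.2, 0, 0.2, 10], [1, 8, 2.7, 0.2, 0, 0.2, 10], [1, 16, 2.7, 0.2, 0, 0.2, 10], [1, 20, 2.7, 0.2, 0, 0.2, 10]]}}

```text
clock: 12.9
tcp_pos: [0.566, 0.0566, 0.0282]
orientation: [-1.302, 1.055, -1.053]
contact_force: [-0.0, -0.1, -1.7]
grip_width: 0.0182
```

```bash
python3 - <<'E'
from h import *
snap('wrist','w13.png')
a=cv2.imread('pics/w13.png')[60:330,120:480]; cv2.imwrite('pics/w13c.png',cv2.resize(a,None,fx=2.2,fy=2.2,interpolation=cv2.INTER_CUBIC))
go([.5658,.0577,.0105],12)
E
```

```text
shift [-1.  17.2  0.4] turn [ 0.14 -0.01 -0.01] now [0.5656 0.0566 0.0277] head 11.99 rows 0.3 F [-0.   0.3 -1.6] grip 0.0183 t 12.95
```

View pics/w13c.png

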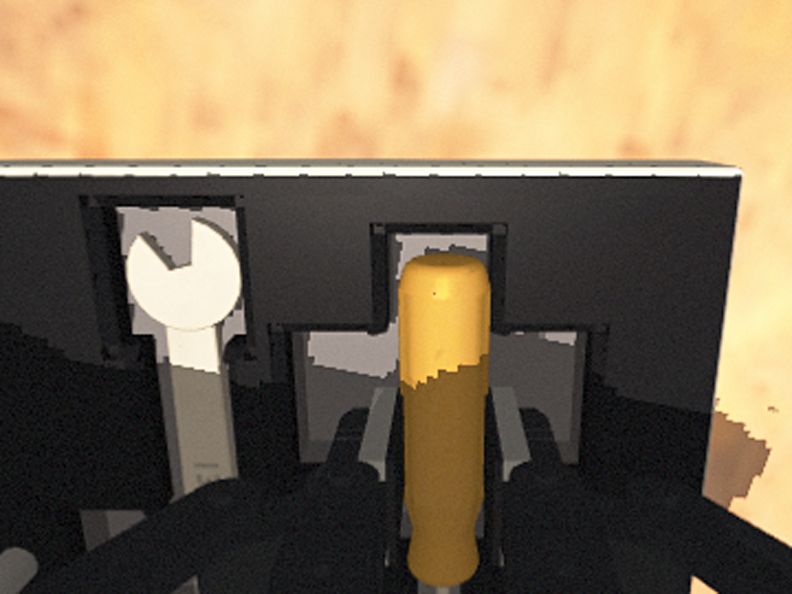

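Request:
{"method": "drive_tool", "body": {"series": [[-0.5, 6, -0.7, 0, 0, 0, 10], [-0.5, 12, -0.7, 0, 0, 0, 10], [-0.5, 17, -0.7, 0, 0, 0, 10], [-0.5, 18, -0.7, 0, 0, 0, 10]]}}

```text
clock: 13.35
tcp_pos: [0.5646, 0.057, 0.0106]
orientation: [-1.303, 1.057, -1.052]
contact_force: [-8.0, -0.1, 24.3]
grip_width: 0.0175
```

```bash
python3 - <<'E'
from h import *
snap('wrist','w14.png')
a=cv2.imread('pics/w14.png')[60:330,120:480]; cv2.imwrite('pics/w14c.png',cv2.resize(a,None,fx=2.2,fy=2.2,interpolation=cv2.INTER_CUBIC))
go([.5658,.0577,.0105],12)
E
```

```text
shift [-0.4  0.2  1.3] turn [ 0.19 -0.03 -0.08] now [0.5646 0.057  0.0107] head 11.97 rows 0.0 F [-5.3  1.1 14.1] grip 0.0178 t 13.4
```

View pics/w14c.png

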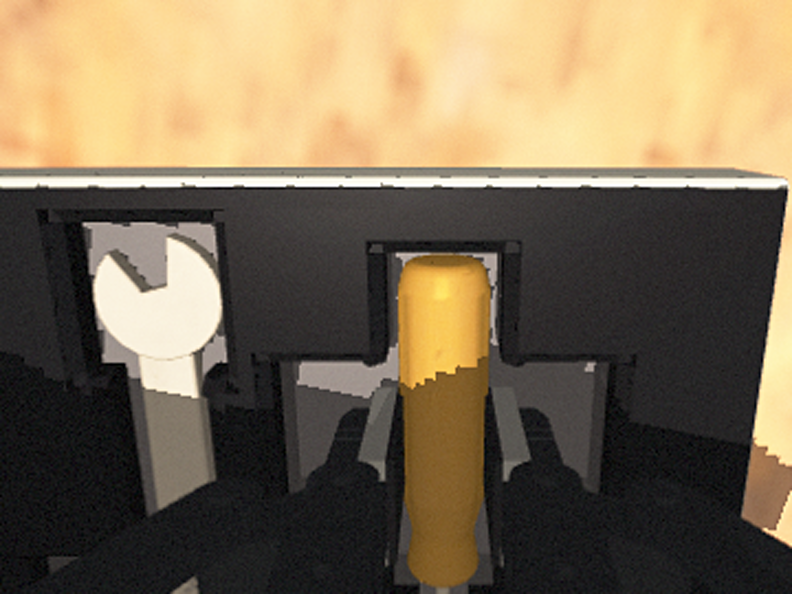

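Request:
{"method": "drive_tool", "body": {"series": [[0, 0, 0, 0, 0, 0, 30], [0, 0, 0, 0, 0, 0, 30], [0, 0, 0, 0, 0, 0, 30]]}}

```text
clock: 13.7
tcp_pos: [0.5647, 0.057, 0.0105]
orientation: [-1.303, 1.057, -1.052]
contact_force: [0.7, -0.4, 0.4]
grip_width: 0.0301
```

Request:
{"method": "drive_tool", "body": {"series": [[0, -20, 0, 0, 0, 0, 30], [0, -60, 0, 0, 0, 0, 30], [0, -110, 0, 0, 0, 0, 50], [20, -140, 0, 0, 0, 0, 50], [40, -140, 0, 0, 0, 0, 50]]}}

```text
clock: 14.2
tcp_pos: [0.5766, 0.0181, 0.155]
orientation: [-1.297, 1.05, -1.054]
contact_force: [1.2, -0.7, 0.0]
grip_width: 0.0502
```

```bash
python3 - <<'E'
from h import *
snap('wrist','w15.png'); snap('side','s15.png'); snap('scene','c15.png')
a=cv2.imread('pics/w15.png')[80:360,120:480]; cv2.imwrite('pics/w15c.png',cv2.resize(a,None,fx=2.2,fy=2.1,interpolation=cv2.INTER_CUBIC))
go([.5448,-0.2126,.15],-81.4)
E
```

```text
shift [218.4   0.6 -75. ] turn [1.600e-01 9.323e+01 9.000e-02] now [0.5735 0.0165 0.1506] head 11.83 rows 10.9 F [-1.1  0.3 -0.4] grip 0.0502 t 14.35
```

View pics/w15c.png

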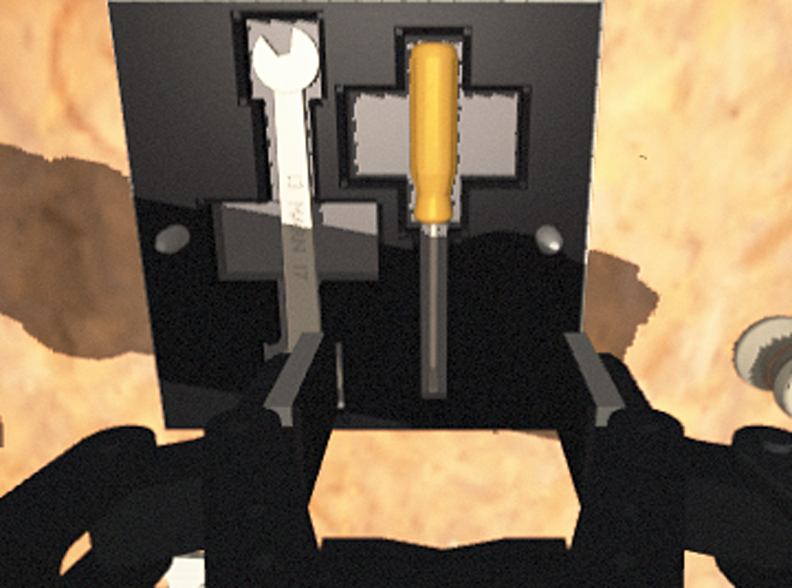

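Request:
{"method": "drive_tool", "body": {"series": [[22, 0, -7, 0, 8.5, 0, 50], [44, 0, -15, 0, 17, 0, 50], [66, 0, -22, 0, 25.5, 0, 50], [87, 0, -30, 0, 34, 0, 50], [110, 0, -37, 0, 42.5, 0, 50]]}}

```text
clock: 14.85
tcp_pos: [0.5589, -0.0978, 0.1494]
orientation: [-0.908, 1.599, -1.593]
contact_force: [-0.1, -0.7, -0.0]
grip_width: 0.0503
```

```bash
python3 - <<'E'
from h import *
go([.5448,-0.2126,.12],-81.4)
E
```

```text
shift [105.7  29.4  47. ] turn [ 0.22 50.48  0.22] now [ 0.5589 -0.0978  0.1494] head -30.92 rows 5.9 F [-0.1 -0.7 -0. ] grip 0.0503 t 14.85
```

Request:
{"method": "drive_tool", "body": {"series": [[18, 0, 8, 0, 8.5, 0, 50], [36, 0, 16, 0, 17, 0, 50], [54, 10, 24, 0, 25.5, 0, 50], [72, 20, 32, 0, 34, 0, 50], [90, 30, 40, 0, 42.5, 0, 50]]}}

```text
clock: 15.35
tcp_pos: [0.5465, -0.1946, 0.1178]
orientation: [-0.304, 2.074, -2.069]
contact_force: [0.4, 0.2, 0.1]
grip_width: 0.0497
```

Request:
{"method": "drive_tool", "body": {"series": [[17, 0, -2, 0, 8, 0, 50], [17, 0, -2, 0, 8, 0, 50]]}}

```text
clock: 15.55
tcp_pos: [0.5269, -0.1972, 0.1161]
orientation: [-0.166, 2.157, -2.15]
contact_force: [0.1, 0.0, 0.4]
grip_width: 0.0502
```

```bash
python3 - <<'E'
from h import *
snap('wrist','w16.png')
go([.5448,-0.2126,.06],-81.4)
E
```

```text
shift [-14.2  56.5  18.5] turn [ 0.21 -0.13  0.54] now [ 0.5286 -0.1966  0.1167] head -81.53 rows 1.2 F [0.6 1.1 0.6] grip 0.0498 t 15.6
```

View pics/w16.png

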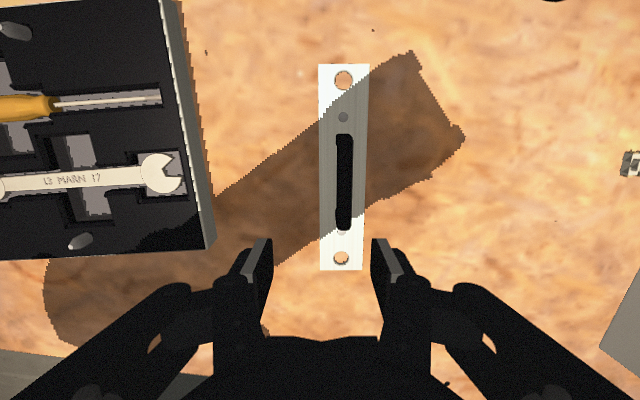

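```bash
python3 - <<'E'
from h import *
np.set_printoptions(precision=4,suppress=True)
f=load('w16'); a=onz(f,[(343.5,80),(341.5,258)],.004); d=a[0]-a[1];print(a,np.linalg.norm(d),np.degrees(np.arctan2(d[1],d[0])),a.mean(0))
b=onz(f,[(344,134),(343.5,231)],.037);print(b,b.mean(0),np.linalg.norm(b[0]-b[1]))
im=f['frame'][0:260,0:230]; cv2.imwrite('pics/w16c.png',cv2.resize(im,None,fx=3,fy=2.3,interpolation=cv2.INTER_CUBIC))
E
```

```text
[[ 0.6223 -0.2012  0.004 ]
 [ 0.4674 -0.2249  0.004 ]] 0.1567091188307494 8.688008051918938 [ 0.5448 -0.213   0.004 ]
[[ 0.583  -0.2057  0.037 ]
 [ 0.5082 -0.2177  0.037 ]] [ 0.5456 -0.2117  0.037 ] 0.07582645104556543
```

View pics/w16c.png

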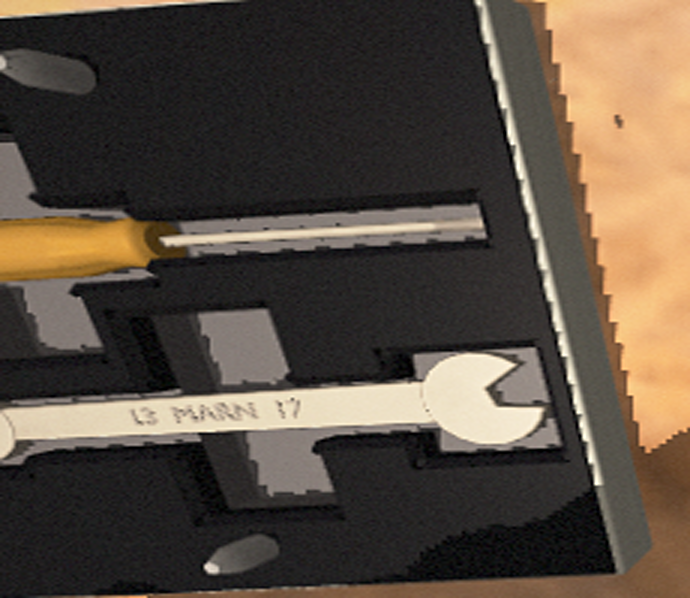

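```bash
python3 - <<'E'
from h import *
go([.5453,-0.2125,.06],-81.3)
E
```

```text
shift [-14.7  56.5  18.4] turn [ 0.21 -0.23  0.54] now [ 0.5286 -0.1966  0.1167] head -81.53 rows 1.2 F [0.6 1.1 0.6] grip 0.0498 t 15.6
```

Request:
{"method": "drive_tool", "body": {"series": [[-7, 10, 9, 0, 0, 0, 40], [-14, 30, 18, 0.2, 0, 0.5, 40], [-15, 56, 18.5, 0.2, 0, 0.5, 40], [-15, 56, 18.5, 0.2, 0, 0.5, 40]]}}

```text
clock: 16.0
tcp_pos: [0.545, -0.2101, 0.0577]
orientation: [-0.17, 2.147, -2.141]
contact_force: [-0.6, 0.5, 0.2]
grip_width: 0.0397
```

```bash
python3 - <<'E'
from h import *
go([.5453,-0.2125,.014],-81.3)
E
```

```text
shift [-0.1 43.7  2.6] turn [0.18 0.08 0.27] now [ 0.545  -0.2101  0.0577] head -81.22 rows 0.9 F [-0.6  0.5  0.2] grip 0.0397 t 16.0
```

Request:
{"method": "drive_tool", "body": {"series": [[0, 20, 2.6, 0.2, 0, 0.3, 40], [0, 35, 2.6, 0.2, 0, 0.3, 40], [0, 43, 2.6, 0.2, 0, 0.3, 40], [0, 43, 2.6, 0.2, 0, 0.3, 40]]}}

```text
clock: 16.4
tcp_pos: [0.545, -0.2119, 0.0141]
orientation: [-0.166, 2.142, -2.141]
contact_force: [-0.4, 0.3, -0.5]
grip_width: 0.0397
```

```bash
python3 - <<'E'
from h import *
go([.5453,-0.2125,.014],-81.3)
E
```

```text
shift [-0.2  0.1  0.7] turn [0.04 0.15 0.03] now [ 0.545  -0.2119  0.0141] head -81.15 rows 0.0 F [-0.4  0.3 -0.5] grip 0.0397 t 16.4
```

Request:
{"method": "drive_tool", "body": {"series": [[0, 0, 0.5, 0, 0, 0, 15], [0, 0, 0.5, 0, 0, 0, 5], [0, 0, 0.5, 0, 0, 0, 5], [0, 0, 0.5, 0, 0, 0, 5], [0, 0, 0.5, 0, 0, 0, 5]], "squeeze": 60}}

```text
clock: 16.9
tcp_pos: [0.5456, -0.2125, 0.0149]
orientation: [-0.165, 2.141, -2.14]
contact_force: [-0.1, 0.7, 6.2]
grip_width: 0.0109
```

Request:
{"method": "drive_tool", "body": {"series": [[0, -10, 0, 0, 0, 0, 5], [0, -40, 0, 0, 0, 0, 5], [0, -80, 0, 0, 0, 0, 5], [0, -80, 0, 0, 0, 0, 5]]}}

```text
clock: 17.3
tcp_pos: [0.548, -0.2145, 0.0997]
orientation: [-0.156, 2.135, -2.141]
contact_force: [1.1, -1.1, -1.8]
grip_width: 0.0104
```

```bash
python3 - <<'E'
from h import *
snap('wrist','w17.png')
go([.545,0.010,.10],-77.9)
E
```

```text
shift [ -32.3   -2.6 -221. ] turn [-0.09 -3.26 -0.29] now [ 0.547  -0.2133  0.0975] head -81.16 rows 4.5 F [ 0.3 -0.3 -2.4] grip 0.0105 t 17.35
```

View pics/w17.png

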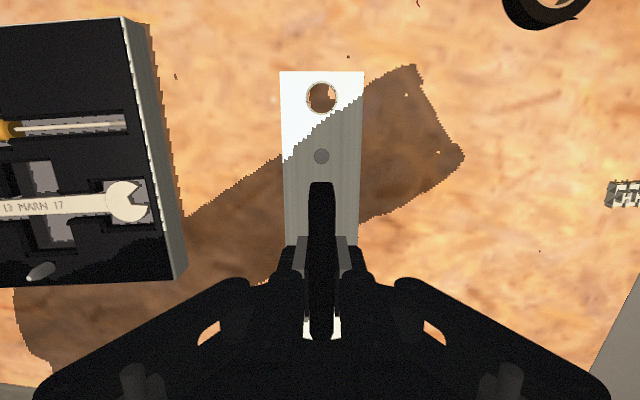

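Request:
{"method": "drive_tool", "body": {"series": [[-7, -2, -45, 0, -1, 0, 5], [-13, -3, -90, 0, -2, 0, 5], [-20, -3, -135, 0, -3, 0, 5], [-26, -3, -180, 0, -3.3, 0, 5], [-32, -3, -221, 0, -3.3, 0, 5]]}}

```text
clock: 17.85
tcp_pos: [0.5433, 0.0125, 0.0994]
orientation: [-0.222, 2.107, -2.108]
contact_force: [1.2, -0.0, -2.5]
grip_width: 0.0108
```

```bash
python3 - <<'E'
from h import *
go([.545,0.010,.10],-77.9)
E
```

```text
shift [-1.1 -0.6  2.8] turn [-0.05  0.1  -0.17] now [0.5433 0.0125 0.0994] head -77.8 rows 0.1 F [ 1.2 -0.  -2.5] grip 0.0108 t 17.85
```

Request:
{"method": "drive_tool", "body": {"series": [[-1, 5, 2.8, 0, 0.1, 0, 5], [-1, 15, 2.8, 0, 0.1, 0, 5], [-1, 15, 2.8, 0, 0.1, 0, 5]]}}

```text
clock: 18.15
tcp_pos: [0.5434, 0.0087, 0.0828]
orientation: [-0.222, 2.109, -2.112]
contact_force: [-0.5, -1.2, -1.7]
grip_width: 0.0106
```

```bash
python3 - <<'E'
from h import *
go([.545,0.010,.08],-77.9)
snap('wrist','w18.png');snap('side','s18.png');snap('scene','c18.png')
go([.545,0.010,.08],-77.9)
a=cv2.imread('pics/s18.png')[150:270,320:450]; cv2.imwrite('pics/s18c.png',cv2.resize(a,None,fx=5,fy=5,interpolation=cv2.INTER_CUBIC))
E
```

```text
shift [-1.8  2.8 -0.9] turn [-0.08 -0.08  0.01] now [0.5434 0.0087 0.0828] head -77.98 rows 0.1 F [-0.5 -1.2 -1.7] grip 0.0106 t 18.15
shift [-0.7  4.3 -1.9] turn [-0.09 -0.18 -0.14] now [0.5447 0.008  0.0843] head -78.08 rows 0.1 F [-0.3 -0.1 -1.6] grip 0.0107 t 18.3
```

View pics/w18.png

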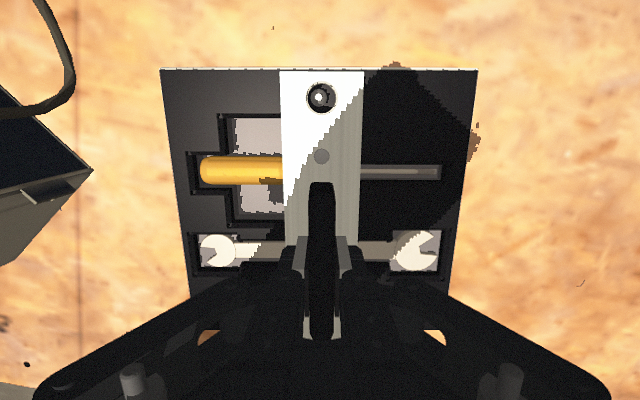

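View pics/s18c.png

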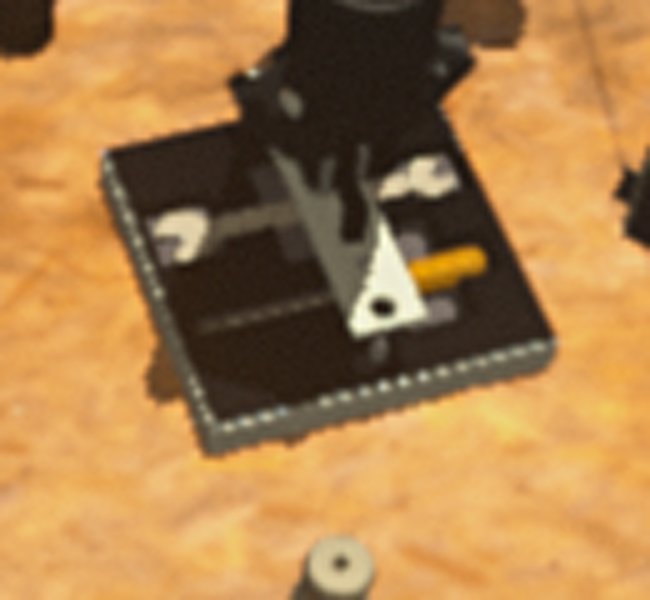

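View pics/c18.png

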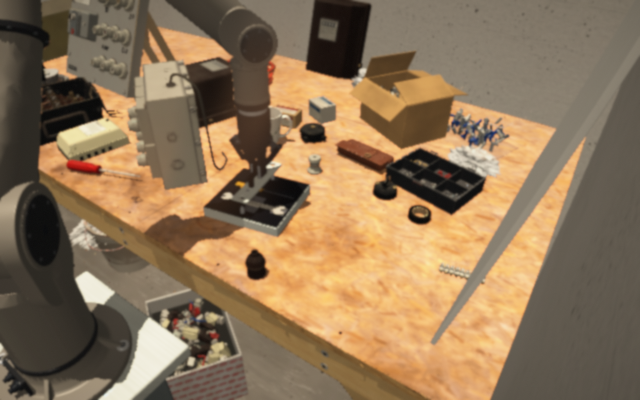

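```bash
python3 - <<'E'
from h import *
np.set_printoptions(precision=4,suppress=True)
f=load('w18'); a=f['frame'][70:125,290:355]; cv2.imwrite('pics/w18c.png',cv2.resize(a,None,fx=9,fy=9,interpolation=cv2.INTER_CUBIC))
print('hole',onz(f,[(321,97)],.0725),'tip',onz(f,[(318.5,97)],.046))
E
```

```text
hole [[0.6193 0.0248 0.0725]] tip [[0.6202 0.0264 0.046 ]]
```

View pics/w18c.png

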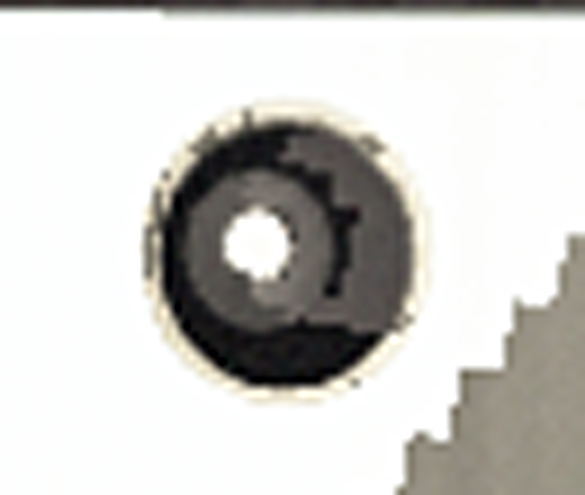

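Request:
{"method": "drive_tool", "body": {"series": [[-0.6, 5, -2.5, 0, -0.2, 0, 5], [-0.6, 15, -2.5, 0, -0.2, 0, 5], [-0.6, 20, -2.5, 0, -0.2, 0, 5], [-0.6, 20, -2.5, 0, -0.2, 0, 5]]}}

```text
clock: 18.7
tcp_pos: [0.5441, 0.0104, 0.0633]
orientation: [-0.223, 2.108, -2.111]
contact_force: [0.8, 0.1, -1.9]
grip_width: 0.0107
```

```bash
python3 - <<'E'
from h import *
go([.5448,0.0105,.05],-77.9)
f=snap('wrist','w19.png');f2=snap('side','s19.png')
go([.5448,0.0105,.05],-77.9)
a=f['frame'][60:130,280:365]; cv2.imwrite('pics/w19c.png',cv2.resize(a,None,fx=7,fy=7,interpolation=cv2.INTER_CUBIC))
E
```

```text
shift [-0.7 13.3  0.1] turn [-0.08  0.01 -0.03] now [0.5441 0.0104 0.0633] head -77.89 rows 0.3 F [ 0.8  0.1 -1.9] grip 0.0107 t 18.7
shift [-0.1 14.1 -0.1] turn [-0.1   0.02 -0.11] now [0.5447 0.0104 0.0641] head -77.88 rows 0.3 F [ 0.3 -0.2 -1.7] grip 0.0109 t 18.8
```

View pics/w19c.png

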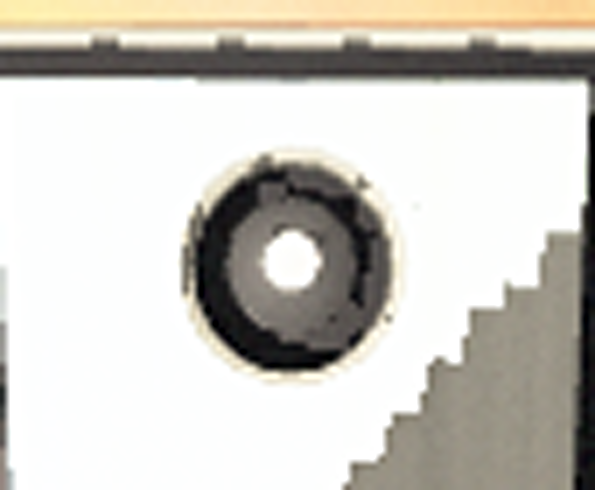

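Request:
{"method": "drive_tool", "body": {"series": [[0, 4, 0, 0, 0, 0, 5], [0, 8, 0, 0, 0, 0, 5], [0, 12, 0, 0, 0, 0, 5], [0, 15, 0, 0, 0, 0, 5]]}}

```text
clock: 19.2
tcp_pos: [0.5446, 0.0104, 0.0486]
orientation: [-0.222, 2.108, -2.111]
contact_force: [-0.6, 0.1, -1.6]
grip_width: 0.0108
```

```bash
python3 - <<'E'
from h import *
go([.5448,0.0105,.043],-77.9)
f=snap('wrist','w20.png')
a=f['frame'][40:150,200:440]; cv2.imwrite('pics/w20c.png',cv2.resize(a,None,fx=3,fy=3,interpolation=cv2.INTER_CUBIC))
E
```

```text
shift [-0.2  5.6 -0.1] turn [-0.1   0.02 -0.09] now [0.5446 0.0104 0.0486] head -77.88 rows 0.1 F [-0.6  0.1 -1.6] grip 0.0108 t 19.2
```

View pics/w20c.png

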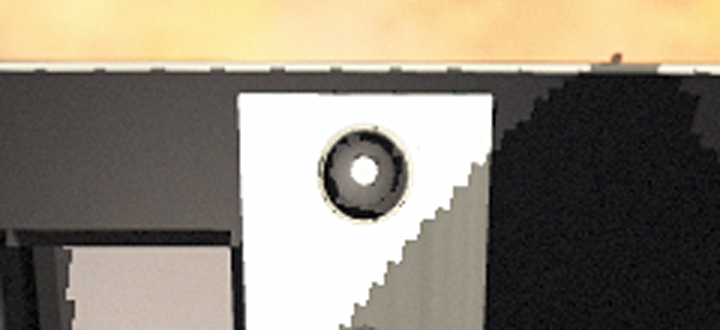

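Request:
{"method": "drive_tool", "body": {"series": [[0, 2, 0, 0, 0, 0, 5], [0, 4, 0, 0, 0, 0, 5], [0, 5.5, 0, 0, 0, 0, 5], [0, 6.5, 0, 0, 0, 0, 5]]}}

```text
clock: 19.65
tcp_pos: [0.5444, 0.0106, 0.0427]
orientation: [-0.223, 2.11, -2.109]
contact_force: [-7.9, 2.6, 23.6]
grip_width: 0.0109
```

Request:
{"method": "drive_tool", "body": {"series": [[0, 0, 0, 0, 0, 0, 36], [0, 0, 0, 0, 0, 0, 36], [0, 0, 0, 0, 0, 0, 36]]}}

```text
clock: 19.95
tcp_pos: [0.5446, 0.0106, 0.0428]
orientation: [-0.222, 2.109, -2.109]
contact_force: [0.5, -0.0, -0.4]
grip_width: 0.036
```

Request:
{"method": "drive_tool", "body": {"series": [[0, -10, 0, 0, 0, 0, 36], [0, -40, 0, 0, 0, 0, 36], [0, -90, 0, 0, 0, 0, 36], [0, -140, 0, 0, 0, 0, 36], [0, -160, 0, 0, 0, 0, 36]]}}

```text
clock: 20.45
tcp_pos: [0.5463, 0.0096, 0.2075]
orientation: [-0.215, 2.108, -2.107]
contact_force: [0.0, 0.7, -1.2]
grip_width: 0.0362
```

```bash
python3 - <<'E'
from h import *
f=snap('wrist','w21.png');f2=snap('side','s21.png')
go([.5448,0.0105,.2],-77.9)
a=f2['frame'][140:270,310:460]; cv2.imwrite('pics/s21c.png',cv2.resize(a,None,fx=4.5,fy=4.5,interpolation=cv2.INTER_CUBIC))
E
```

```text
shift [ 1.6  6.5 -0.6] turn [ 0.01 -0.01 -0.45] now [0.5464 0.0102 0.2065] head -77.91 rows 0.1 F [0.1 0.2 0.1] grip 0.0365 t 20.55
```

View pics/w21.png

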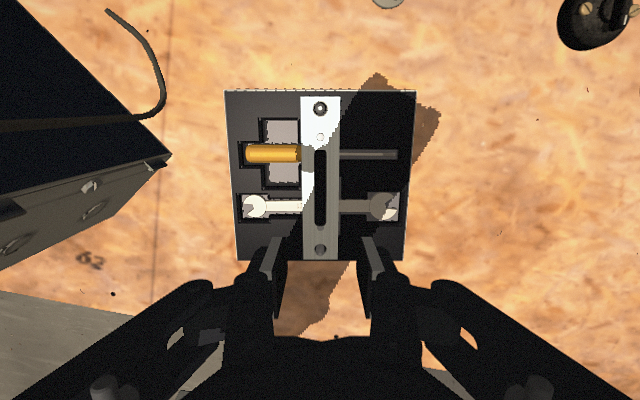

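View pics/s21c.png

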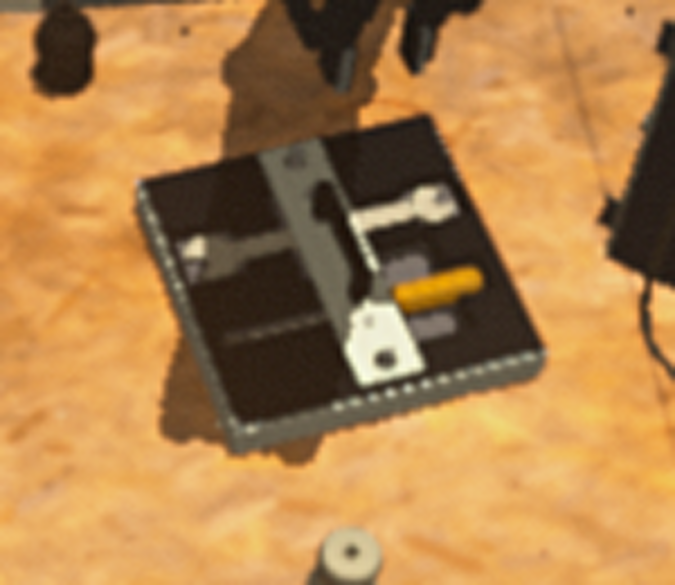

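```bash
python3 - <<'E'
from h import *
f=load('w21'); a=f['frame'][80:270,215:425]; cv2.imwrite('pics/w21c.png',cv2.resize(a,None,fx=3.5,fy=3.1,interpolation=cv2.INTER_CUBIC))
E
```

```text
(no output)
```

View pics/w21c.png

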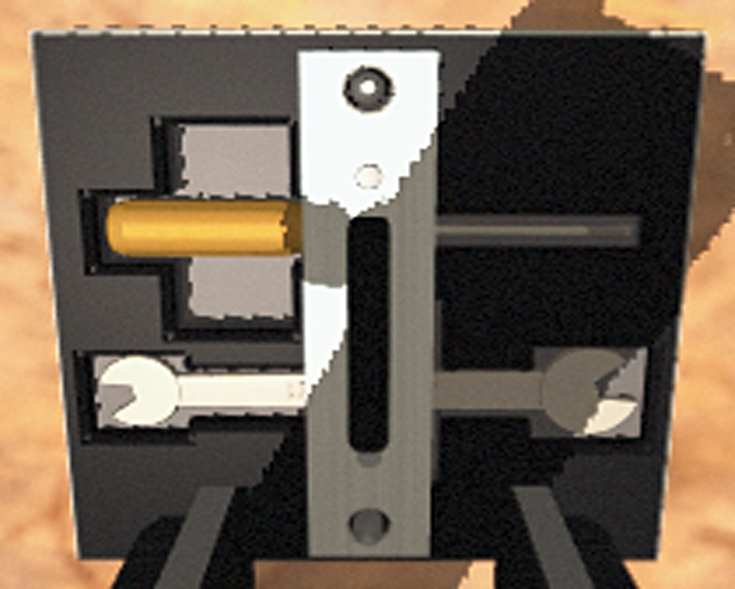

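```bash
python3 - <<'E'
from h import *
np.set_printoptions(precision=1,suppress=True)
f=load('w21');c=lambda L:[(215+(x+.5)/3.5-.5,80+(y+.5)/3.1-.5) for x,y in L]
m=np.array([.5445,.0102]);yaw=np.radians(12.15)
T=lambda L,z:1000*(onz(f,c(L),z)[:,:2]-m[:2])@np.array([[np.cos(yaw),-np.sin(yaw)],[np.sin(yaw),np.cos(yaw)]])
print('holes',T([(369,88),(370,525)],.033),'flank bay',)
print('strap corners',T([(298,50),(440,50),(430,558),(308,558)],.033))
print('handle end',T([(107,228)],.016),'edges',T([(200,201),(200,256)],.016),'blade tip',T([(592,231)],.016),'slot end',T([(640,231)],.028))
print('spanner ends',T([(97,378)],.023),T([(636,412)],.023),'widths',T([(137,354),(137,427),(588,348),(588,433)],.023))
E
```

```text
holes [[ 77.5  -0.3]
 [-78.8  -0.3]] flank bay
strap corners [[ 89.3  20.1]
 [ 89.3 -20.8]
 [-92.4 -20.3]
 [-92.3  20.5]]
handle end [[29.7 83.3]] edges [[39.2 53.2]
 [19.5 54.1]] blade tip [[ 28.4 -71.2]] slot end [[ 29.9 -83.5]]
spanner ends [[-24.4  88.6]] [[-37.9 -88. ]] widths [[-15.3  75. ]
 [-43.5  76.7]
 [-13.3 -70.8]
 [-46.1 -72.6]]
```

```bash
python3 -c "
from bench import r
print(r.hand_in())"
```

```text
the job is handed in; nothing more can be done
None
```

The spanner and the screwdriver are in their pockets, the keeper plate is down over both pins, everything is released, and I handed the job in at about 20.6 s. The hand-in gave no verdict, so what follows rests on my own last pictures.

- **Spanner:** its ends lie at +88.6 and −88.0 mm along the tray and its centre line at x ≈ −29.5 mm. That is the right way round and within about 1 mm of the pocket's centre.
- **Screwdriver:** the handle lies at x ≈ +29.4 mm with its end at y = 83.3 mm, against a pocket end at about 84.5 mm. I could not place the blade tip well because it was in shadow. I read −71 mm where about −82 mm is expected, but the blade clearly lies inside its slot.
- **Keeper plate:** the holes are within 1 mm of the pins in x and y, and the yaw error is under about 0.5°. On lowering, the plate met the tray with the gripper 0.3 mm below the height expected for flush contact, pressing with about 24 N. I have no direct height measurement after I let go, but the wrist and side views show it flat.
- **Surroundings:** the highest force reading at the end of any move was about 26 N. No bystander was touched as far as the pictures show, and the gripper is clear, about 0.2 m up.

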